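# Press the nougat moulds

### The job

Stack every filled nougat mould (the flat beech blocks) into one neat square pile in the middle of the press's drawn-out bed, lying lengthwise across the press, and slide the bed fully home under the press. Then pump the hand lever in full strokes, at least three, letting it come right back up each time, until it turns clearly stiff because the platen has bitten hard on the pile; leave the pile clamped with the lever up, and do not disturb the cakes.

Things in the scene. Friction and masses are not known exactly. Their poses are not given: they have to be found in the camera images.
- press: Bench press, grey and steel, bolted down, 340 (x) by 290 (y) mm at its base (top 22 mm above the table), 420 mm high: two columns at its y = +-125 mm, a crosshead over them (70 mm deep, 300 mm long, 245 to 295 mm up), a cylinder on top. Origin: on the table below the platen's middle. Its -x points to the front, where the bed comes out; z up. Place and yaw (up to 0.1 rad) vary.
- bed (a joint): Sliding steel bed, m drawn out along the press's -x: 0 = fully home on its inner stop, its middle under the platen; 0.17 = fully out. It starts 0.155 to 0.17 out, stays where it is left and takes about 4 to 6 N to move.
- bed_top (a point): Middle of the bed's flat top, 44 mm above the table; axes as the press's. The bed reaches 85 mm from it in x and 95 mm in y. Four steel guide rods, 10 mm thick and 110 mm high, stand on it at x = +-72, y = +-50 mm, so that a pile cannot slide off; fingers fit between the rods. A pile centred here is under the platen once the bed is home.
- bed_handle (a point): Middle of the bed's front pull bar: a round bar 12 mm thick, 100 mm long in the press's y, 145 mm in front (-x) of the bed's middle, its axis 46 mm above the table, 54 mm clear of the bed's front edge. Push it from the front or pinch it from above.
- platen: Steel pressing plate on a stiff spring, 95 (x) by 155 (y) by 16 mm. Origin: middle of its flat underside. It starts 172 mm above the bed's top, goes down about 20 mm per full stroke of the lever (less with short ones), stays put between strokes, cannot be raised again. Once it bites on a pile it stops, further strokes press harder, and it keeps the pile clamped when the lever is let go.
- lever (a joint): Pump lever, rad: 0 = fully up (sprung: it comes back up by itself in about half a second when let go), 0.9 = fully down on its stop; a full stroke is beyond 0.8 and back up. At 0 it rises 0.45 rad above level towards the press's -x, at 0.45 it is level, at 0.9 it points 0.45 rad below level.
- lever_hinge (a point): Pivot of the pump lever, on the pump at the press's right (-y) side, 140 mm above the table; axes as the press's. The lever reaches out from it along the press's -x and swings in the vertical plane.
- lever_grip (a point): Point on the lever's axis 190 mm from its pivot, in the black rubber grip: a bar 28 mm in diameter, 125 to 225 mm from the pivot. Pushed down from above here it takes about 6 N at the bottom of a free stroke, 12 to 18 N at the bottom of a stroke once the platen has bitten hard. It still goes all the way down then.
- mould_a: Closed nougat mould, a flat beech block with a flush cover board: 92 mm (its x) by 124 mm (its y) by 24 mm high, 0.24 to 0.38 kg, with a finger notch in the middle of each long side, 54 mm long, where it is only 60 mm wide. Origin: middle of its underside. Three to five such moulds, all alike, are out on the table at a start; one that is absent has no pose.
- mould_b: Closed nougat mould, a flat beech block with a flush cover board: 92 mm (its x) by 124 mm (its y) by 24 mm high, 0.24 to 0.38 kg, with a finger notch in the middle of each long side, 54 mm long, where it is only 60 mm wide. Origin: middle of its underside. Three to five such moulds, all alike, are out on the table at a start; one that is absent has no pose.
- mould_c: Closed nougat mould, a flat beech block with a flush cover board: 92 mm (its x) by 124 mm (its y) by 24 mm high, 0.24 to 0.38 kg, with a finger notch in the middle of each long side, 54 mm long, where it is only 60 mm wide. Origin: middle of its underside. Three to five such moulds, all alike, are out on the table at a start; one that is absent has no pose.
- mould_d: Closed nougat mould, a flat beech block with a flush cover board: 92 mm (its x) by 124 mm (its y) by 24 mm high, 0.24 to 0.38 kg, with a finger notch in the middle of each long side, 54 mm long, where it is only 60 mm wide. Origin: middle of its underside. Three to five such moulds, all alike, are out on the table at a start; one that is absent has no pose.
- mould_e: Closed nougat mould, a flat beech block with a flush cover board: 92 mm (its x) by 124 mm (its y) by 24 mm high, 0.24 to 0.38 kg, with a finger notch in the middle of each long side, 54 mm long, where it is only 60 mm wide. Origin: middle of its underside. Three to five such moulds, all alike, are out on the table at a start; one that is absent has no pose.
- cake_slice: Bystander: layered cake slice on a card and a round plywood riser, about 115 by 62 by 100 mm. Origin: middle of its underside.
- cake_round: Bystander: round nut-coated cake on a round plywood riser, 96 mm across, 96 mm high. Origin: middle of its underside.
- jar: Bystander: small closed jar, 52 mm across, 52 mm high, standing among the moulds. Origin: middle of its underside.
Things that resemble listed ones, but are neither listed nor needed, are in the scene too. What is shaped like the mould_e but purple or turquoise is not meant.

How it is judged (in metres and radians):
On the way, in this order (a step that is already met when the one before it is completed fails the run):
1. every mould present lies in one square pile on the bed, let go (x of mould_a in the frame of bed_top between -0.02 and 0.02 m and y of mould_a in the frame of bed_top between -0.02 and 0.02 m and z of each of mould_a, mould_b, mould_c, mould_d, mould_e in the frame of bed_top above -0.01 m and angle between the y axis of each of mould_a, mould_b, mould_c, mould_d, mould_e and the y axis of bed_top, either way round below 0.2 rad and angle between the z axis of each of mould_a, mould_b, mould_c, mould_d, mould_e and the z axis of bed_top, either way round below 0.08 rad and linear speed of each of mould_a, mould_b, mould_c, mould_d, mould_e below 0.02 m/s and contact force between each of mould_a, mould_b, mould_c, mould_d, mould_e and the fingers below 0.5 N and x of mould_b in the frame of bed_top between -0.02 and 0.02 m and y of mould_b in the frame of bed_top between -0.02 and 0.02 m and x of mould_c in the frame of bed_top between -0.02 and 0.02 m and y of mould_c in the frame of bed_top between -0.02 and 0.02 m and x of mould_d in the frame of bed_top between -0.02 and 0.02 m and y of mould_d in the frame of bed_top between -0.02 and 0.02 m and x of mould_e in the frame of bed_top between -0.02 and 0.02 m and y of mould_e in the frame of bed_top between -0.02 and 0.02 m), for 0.2 s.
2. the loaded bed is slid fully home under the press (x of mould_a in the frame of bed_top between -0.025 and 0.025 m and y of mould_a in the frame of bed_top between -0.025 and 0.025 m and z of each of mould_a, mould_b, mould_c, mould_d, mould_e in the frame of bed_top above -0.01 m and angle between the y axis of each of mould_a, mould_b, mould_c, mould_d, mould_e and the y axis of bed_top, either way round below 0.25 rad and angle between the z axis of each of mould_a, mould_b, mould_c, mould_d, mould_e and the z axis of bed_top, either way round below 0.08 rad and x of mould_b in the frame of bed_top between -0.025 and 0.025 m and y of mould_b in the frame of bed_top between -0.025 and 0.025 m and x of mould_c in the frame of bed_top between -0.025 and 0.025 m and y of mould_c in the frame of bed_top between -0.025 and 0.025 m and x of mould_d in the frame of bed_top between -0.025 and 0.025 m and y of mould_d in the frame of bed_top between -0.025 and 0.025 m and x of mould_e in the frame of bed_top between -0.025 and 0.025 m and y of mould_e in the frame of bed_top between -0.025 and 0.025 m and value of joint bed below 0.004 m), for 0.2 s.
3. first full stroke of the pump lever, down (value of joint lever above 0.78 rad).
4. lever back up after the first stroke (value of joint lever below 0.12 rad).
5. second full stroke of the pump lever, down (value of joint lever above 0.78 rad).
6. lever back up after the second stroke (value of joint lever below 0.12 rad).
7. third full stroke of the pump lever, down (value of joint lever above 0.78 rad).
8. lever back up after the third stroke (value of joint lever below 0.12 rad).
At the end, for the whole second after the job is handed in: Every mould lies flat in one pile on the bed: within 20 mm of its middle each way, long side along the press's y within 0.2 rad. Bed home within 4 mm, lever up (below 0.12 rad), and the platen by itself presses the pile with over 11 N (its bare weight gives 7 N) (x of mould_a in the frame of bed_top between -0.02 and 0.02 m and y of mould_a in the frame of bed_top between -0.02 and 0.02 m and z of each of mould_a, mould_b, mould_c, mould_d, mould_e in the frame of bed_top above -0.01 m and angle between the y axis of each of mould_a, mould_b, mould_c, mould_d, mould_e and the y axis of bed_top, either way round below 0.2 rad and angle between the z axis of each of mould_a, mould_b, mould_c, mould_d, mould_e and the z axis of bed_top, either way round below 0.08 rad and linear speed of each of mould_a, mould_b, mould_c, mould_d, mould_e below 0.02 m/s and x of mould_b in the frame of bed_top between -0.02 and 0.02 m and y of mould_b in the frame of bed_top between -0.02 and 0.02 m and x of mould_c in the frame of bed_top between -0.02 and 0.02 m and y of mould_c in the frame of bed_top between -0.02 and 0.02 m and x of mould_d in the frame of bed_top between -0.02 and 0.02 m and y of mould_d in the frame of bed_top between -0.02 and 0.02 m and x of mould_e in the frame of bed_top between -0.02 and 0.02 m and y of mould_e in the frame of bed_top between -0.02 and 0.02 m and value of joint bed below 0.004 m and value of joint lever below 0.12 rad and contact force between platen and anything else above 11 N); the robot touches nothing.
It fails at once if a cake is shoved more than 4 cm or knocked over (distance of any of cake_slice, cake_round from where it was at the start of the episode above 0.04 m or angle between any of cake_slice, cake_round's own z axis and vertical above 0.5 rad).
Of mould_a, mould_b, mould_c, mould_d, mould_e only 3 to 5 are there at a start; the rules pass over those that are not, and their reading is None.
At some moment in a run one of mould_a, mould_b, mould_c, mould_d, mould_e may be knocked a few centimetres aside while the robot is not near it.
Once in a run the grip may slacken for a moment while it holds something.
It also fails if it takes over 210 s, if anything falls off the work surface, if the arm or the gripper's body presses on something with over 40 N, if the wrist force passes 120 N, or if a joint passes its speed limit or range.

### The arm

A 7-joint arm with a two-finger parallel gripper is mounted at the origin on the work surface. World frame = base frame: x ahead of the robot, y to its left, z up, the work surface at z = 0. Lengths are in mm, angles in rad, forces in N, time in s.
With the tool pointing down it reaches from about 400 to 900 mm from the base axis. Payload 5.6 kg.
Tool frame: the origin (TCP) lies between the finger pads; the fingertips stand 8 mm ahead of it and the grasp point (between the pads) lies 11 mm behind it; z points along the fingers, y is the line along which they close (so a half turn about z gives the same grasp; the last joint's range is limited). The gripper opens to 92 mm and grips with 3 to 60 N. Pads are 20 mm wide; open, the fingers measure 128 mm over their backs; the gripper's body (75 mm by 189 mm) begins 69 mm behind the grasp point.
Start: joints at [1.264, 0.468, -0.012, 1.603, 0.006, 1.071, -0.056], TCP at [169.446, -627.532, 222.592] pointing down, gripper open.
Joint ranges: [-2.53, 2.53], [-0.31, 2.02], [-1.57, 1.55], [0.28, 2.44], [-1.29, 4.43], [0.15, 1.84], [-2.92, 2.92]. Speed limits (rad/s): [2.57, 2.57, 3.14, 3.14, 3.14, 3.14, 3.14].

### API

Orientations are given as a rotation vector (axis times angle).
In Python, from bench import arm gives the robot as it stands.
- The arm moves only by the tool play_rows, never from a script. Its arguments are lists of equal length, an entry for each row: "hand": the finger opening in mm, from 0 to 91.9; "dp": the shift along the tool's x, y, z in mm, a list of three; "yaw": the turn about the tool's z in rad. In form: {"hand": [hand, ...], "dp": [[x, y, z], ...], "yaw": [yaw, ...]}. A call has 1 to 10 rows; each row shifts and turns the commanded pose from where the row before left it, along the tool's axes as they then stand; what a row does not reach is not made up. A row lasts 1/12 s, in which the tool goes at most 41.7 mm and 7.16 degrees, less where a joint would pass 70% of its speed; a pose out of reach is approached as far as the arm can. A call with a gripper value outside its range is refused whole. The fingers move at their own pace and stop on an object; "grip_force" is the grip in N (left out, the last holds). Time passes only in rows, so rows that do not move let the fingers close. It gives the time, the measured TCP pose, the force, the opening and the grip force at its end, in the units of the state.
- arm.state(): the state, without advancing time (a new reading comes with each control period).
- arm.snapshot(name): name is "scene" or "side" or "wrist"; returns (picture, depth): 480x640x3 uint8, red, green, blue; 480x640 float32, mm along the optical axis (not along the pixel's ray), 0 where there is no reading.
- arm.camera_info(name): a dict with "K" (3x3 intrinsics, pixels), "D" ([k1, k2, p1, p2, k3] as OpenCV has them; the pictures are not rectified), "eye" and "rotation" of the camera in the world. Camera axes: x right, y down, z forward; pixel columns grow to the right and rows downward; lengths in mm; the calibration is good to about 2 mm. A picture is of the moment at which its call begins: read the wrist's pose just before it. camera_info takes no time and is no camera call; for the wrist camera it gives the pose at the moment of the call.
- arm.sign_off(): hands the job in; it is judged then, once.
The state is a dict: "clock": time; "joints": joint angles; "qd": joint speeds; "joint_efforts": joint torques, N m; "ee_pos": TCP position; "eef_rot": TCP orientation; "wrist_force": force on the tool from outside, world axes, zero at the start; "ft_torque": the same for the moment, N m; "gripper_width": opening from 0.0 (shut) to 1.0 (fully open); "grip_force": force on a finger pad.
Only numpy, scipy, OpenCV 4.12 (cv2) and the standard library are available. Lean on these libraries where they do the work, as an engineer would, in place of code of your own. Each camera call takes 0.05 s, during which the arm holds its last target. There are 200 camera calls.

## Working session

There is one attempt and no reset: what is moved stays moved. The work goes in short steps, Python scripts to look and compute and a tool call to move; the robot and the scene stay as the last step left them, time stands still between calls to the robot, and variables do not carry over. Pictures are saved under pics/ and viewed, at most 14 in all, crops included, and the job is handed in when it is done.

Besides the shell and the picture viewer there is one more tool, called after "Emit:" by a JSON object that holds its "name" and its "arguments", one argument or row to a line. play_rows: Moves the arm, as the interface text tells. Its arguments: {"type":"object","properties":{"hand":{"type":"array"},"dp":{"type":"array"},"yaw":{"type":"array"},"grip_force":{"type":"number"}},"required":["hand","dp","yaw"]}

```bash
ls; mkdir -p pics; python3 - <<'E'
from bench import arm
import cv2,numpy as np
s=arm.state();print(s)
for n in("scene","side"):
    p,d=arm.snapshot(n);cv2.imwrite(f"pics/{n}0.png",p[:,:,::-1]);np.save(f"pics/{n}0.npy",d)
    i=arm.camera_info(n);print(n,{k:np.round(v,4).tolist() for k,v in i.items()})
E
```

```text
pics
{'clock': 0.0, 'joints': array([ 1.26405218,  0.46838274, -0.01158109,  1.60364105,  0.00600836,
        1.07138651, -0.05628163]), 'qd': array([-0.00125454,  0.00044479, -0.0002604 ,  0.00106921, -0.00049743,
       -0.00173541,  0.00166386]), 'joint_efforts': array([-5.84411077e-05, -5.20572746e+01, -1.23599937e-02, -2.43753433e+01,
       -5.66116848e-02,  1.72968954e-02,  1.80199145e-04]), 'ee_pos': array([ 169.21973896, -626.98787669,  221.62950384]), 'eef_rot': array([-3.11259937e+00, -4.12764531e-01,  5.87170244e-04]), 'wrist_force': array([0.06216423, 0.4939454 , 0.26569508]), 'ft_torque': array([-0.01626297, -0.00760877,  0.03149159]), 'grip_force': 0.0, 'gripper_width': 0.996271285148856}
scene {'K': [[509.4174, 0.0, 321.6996], [0.0, 509.4174, 238.3778], [0.0, 0.0, 1.0]], 'D': [-0.066, 0.0, 0.0, 0.0, 0.0], 'eye': [1525.1335, -113.4822, 862.9927], 'rotation': [-1.6877, -1.5353, 0.8248]}
side {'K': [[464.0675, 0.0, 319.8622], [0.0, 464.0675, 232.1753], [0.0, 0.0, 1.0]], 'D': [-0.0556, 0.0, 0.0, 0.0, 0.0], 'eye': [115.8662, 852.4228, 800.5072], 'rotation': [-0.526, 2.5899, -1.3497]}
```

View pics/scene0.png

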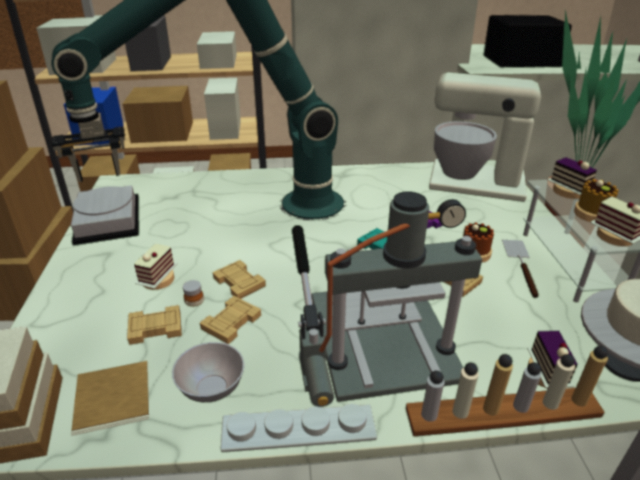

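View pics/side0.png

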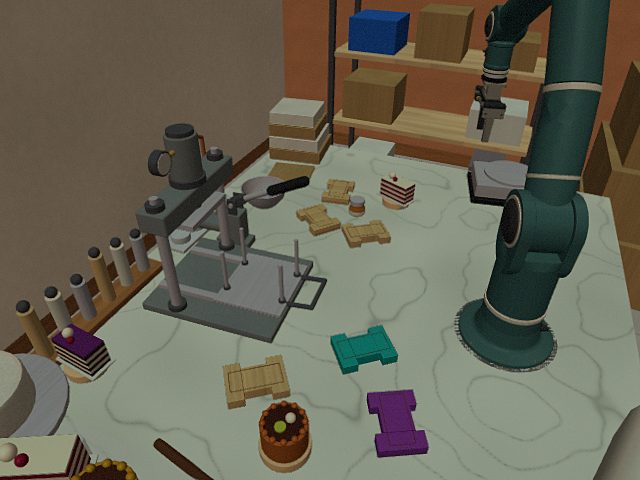

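The pictures show four beech moulds: scene (154,324), (231,318), (240,279) and (468,285, next to the round cake; side (256,380)). Lookalikes to avoid are turquoise at side (364,348), purple at side (397,422), and the brown board at scene (112,395). The bed is drawn out towards the robot, with the lever's black grip at side (288,186).

```bash
cat > h.py <<'E'
from bench import arm
import cv2,numpy as np
from scipy.spatial.transform import Rotation as R
def cloud(n,d,info=None):
    i=info or arm.camera_info(n);K=np.array(i["K"],float);D=np.array(i["D"],float)
    v,u=np.mgrid[:480,:640];uv=np.stack([u,v],-1).reshape(-1,1,2).astype(np.float64)
    r=cv2.undistortPoints(uv,K,D).reshape(480,640,2)
    P=np.dstack([r,np.ones((480,640))])*d[...,None]
    rot=np.array(i["rotation"],float); M=R.from_rotvec(rot).as_matrix() if rot.size==3 else rot
    W=P@M.T+np.array(i["eye"]); W[d<=0]=np.nan
    return W
def snap(n,name=None):
    i=arm.camera_info(n);p,d=arm.snapshot(n)
    if name: cv2.imwrite(f"pics/{name}.png",p[:,:,::-1])
    return p,cloud(n,d,i)
def topview(pcs,x0,x1,y0,y1,s=1.0,zmax=400):
    # up = +x, left = +y ; s px/mm
    H,Wd=int((x1-x0)*s),int((y1-y0)*s);im=np.zeros((H,Wd,3),np.uint8);zz=np.full((H,Wd),-1e9)
    for p,W in pcs:
        w=W.reshape(-1,3);c=p.reshape(-1,3)
        ok=np.isfinite(w[:,0])&(w[:,2]<zmax);w=w[ok];c=c[ok]
        o=np.argsort(w[:,2]);w=w[o];c=c[o]
        r=((x1-w[:,0])*s).astype(int);q=((y1-w[:,1])*s).astype(int)
        k=(r>=0)&(r<H)&(q>=0)&(q<Wd);r,q,w,c=r[k],q[k],w[k],c[k]
        b=w[:,2]>zz[r,q];zz[r[b],q[b]]=w[b,2];im[r[b],q[b]]=c[b]
    return im,zz
E
python3 - <<'E'
from h import *
pc=[]
for n in("scene","side"):
    p=cv2.imread(f"pics/{n}0.png")[:,:,::-1];W=cloud(n,np.load(f"pics/{n}0.npy"));pc.append((p,W))
    hsv=cv2.cvtColor(np.ascontiguousarray(p),cv2.COLOR_RGB2HSV)
    t=W[(np.abs(W[...,2])<15)&(W[...,0]>300)&(W[...,0]<800)&(abs(W[...,1])<400)];print(n,"table z",np.median(t[:,2]),t[:,2].std())
    m=((hsv[...,0]>8)&(hsv[...,0]<26)&(hsv[...,1]>70)&(W[...,2]>14)&(W[...,2]<34)).astype(np.uint8)
    m=cv2.morphologyEx(m,cv2.MORPH_OPEN,np.ones((3,3)))
    nl,l,st,ce=cv2.connectedComponentsWithStats(m)
    for k in range(1,nl):
        if st[k,4]<150: continue
        w=W[l==k];(c,sz,a)=cv2.minAreaRect(w[:,:2].astype(np.float32))
        print(ce[k].round(),st[k,4],"rect",np.round(c),np.round(sz),round(a,1),"z",np.round(np.percentile(w[:,2],[10,50,90])),"med",np.round(np.mean(w[:,:2],0)))
im,zz=topview(pc,250,1000,-480,420,.85)
cv2.imwrite("pics/top0.png",cv2.medianBlur(im,3)[:,:,::-1])
hm=np.clip(zz,0,330)/330*255
cv2.imwrite("pics/topz.png",cv2.medianBlur(hm.astype(np.uint8),3))
E
```

```text
scene table z -1.0712571546095546 3.527283052882808
[238. 278.] 900 rect [ 423. -236.] [127.  92.] 35.9 z [19. 22. 24.] med [ 429. -234.]
[230. 318.] 1201 rect [ 580. -247.] [ 94. 128.] 51.7 z [19. 22. 25.] med [ 586. -248.]
[154. 323.] 1213 rect [ 585. -432.] [ 94. 123.] 9.8 z [20. 23. 26.] med [ 589. -431.]
[ 37. 431.] 567 rect [ 852. -599.] [ 77. 196.] 73.7 z [17. 24. 31.] med [ 883. -607.]
[501. 412.] 3775 rect [908. 318.] [ 71. 400.] 0.1 z [16. 18. 21.] med [917. 306.]
side table z 0.7360189789534957 2.574672700980401
[295. 156.] 227 rect [ 821. -597.] [195.  30.] 13.7 z [16. 23. 31.] med [ 818. -598.]
[338. 190.] 506 rect [ 579. -432.] [ 91. 132.] 10.0 z [20. 24. 26.] med [ 577. -424.]
[318. 218.] 677 rect [ 577. -245.] [ 93. 131.] 51.5 z [19. 24. 26.] med [ 573. -240.]
[365. 232.] 755 rect [ 418. -232.] [125.  95.] 35.9 z [20. 24. 26.] med [ 416. -228.]
[116. 297.] 1491 rect [902. 258.] [272.  74.] 89.9 z [18. 21. 23.] med [891. 274.]
[255. 380.] 2103 rect [460. 352.] [123.  96.] 37.3 z [22. 24. 26.] med [458. 357.]
[ 73. 373.] 152 rect [812. 495.] [15. 59.] 83.1 z [17. 22. 24.] med [810. 495.]
[180. 460.] 466 rect [495. 556.] [ 17. 132.] 78.6 z [17. 19. 22.] med [497. 556.]
[285. 459.] 463 rect [332. 478.] [90. 41.] 26.0 z [18. 23. 30.] med [329. 483.]
```

View pics/top0.png

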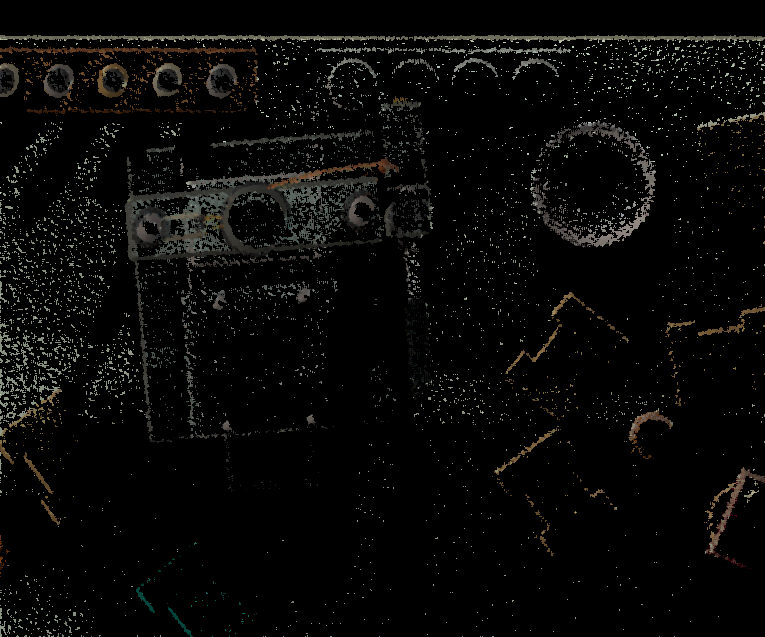

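The rods show up in the top view at (219,299), (303,296), (226,426) and (311,421), which puts the bed middle at about (576,108) and the spacing at 148 by 99 mm, as expected. The four beech moulds measure 92 by 125 mm at a height of 24 mm, which also fits. Next I move over the first mould at (421,-234).

Emit:
{"name": "play_rows", "arguments": {
  "hand": [91, 91, 91, 91, 91, 91, 91, 91, 91, 91],
  "dp": [
    [29, -26, -3],
    [29, -26, -3],
    [29, -26, -3],
    [29, -26, -3],
    [29, -26, -3],
    [29, -26, -3],
    [29, -26, -3],
    [29, -26, -3],
    [29, -26, -3],
    [29, -26, -3]
  ],
  "yaw": [0, 0, 0, 0, 0, 0, 0, 0, 0, 0]
}}

```text
clock: 0.93
ee_pos: [382.1, -299.1, 252.6]
eef_rot: [3.114, 0.413, -0.001]
wrist_force: [0.5, -0.2, 0.0]
gripper_width: 0.992
grip_force: 0.0
```

Emit:
{"name": "play_rows", "arguments": {
  "hand": [91, 91, 91, 91, 91, 91],
  "dp": [
    [28, -27, 0],
    [27, -26, 0],
    [0, 0, 0],
    [0, 0, 0],
    [0, 0, 0],
    [0, 0, 0]
  ],
  "yaw": [0, 0, -0.12, -0.12, -0.12, 0]
}}

```text
clock: 1.43
ee_pos: [420.8, -235.0, 252.3]
eef_rot: [-2.988, -0.969, 0.001]
wrist_force: [-0.5, -0.2, -0.5]
gripper_width: 0.992
grip_force: 0.0
```

```bash
cat >> h.py <<'E'
def tool():
    s=arm.state();M=R.from_rotvec(s["eef_rot"]).as_matrix();return s,M
def go(x,y,z=None,ty=None):
    "report shift in present tool axes to world target, and yaw to bring tool y to world angle ty (deg, mod 180)"
    s,M=tool();p=s["ee_pos"];d=np.array([x,y,p[2] if z is None else z])-p
    a=np.degrees(np.arctan2(M[1,1],M[0,1]))
    out=f"dp {np.round(M.T@d,1)} ty_now {a:.1f} pos {np.round(p,1)}"
    if ty is not None: out+=f" yaw {-np.radians((ty-a+90)%180-90):.3f}"
    print(out,"F",np.round(s["wrist_force"],1),"w",round(s["gripper_width"]*92,1),"gf",round(s["grip_force"],1),"t",round(s["clock"],1))
def moulds(p,W,lo=14,hi=34,mina=150):
    hsv=cv2.cvtColor(np.ascontiguousarray(p),cv2.COLOR_RGB2HSV)
    m=((hsv[...,0]>8)&(hsv[...,0]<26)&(hsv[...,1]>70)&(W[...,2]>lo)&(W[...,2]<hi)).astype(np.uint8)
    m=cv2.morphologyEx(m,cv2.MORPH_OPEN,np.ones((3,3)))
    nl,l,st,ce=cv2.connectedComponentsWithStats(m)
    for k in range(1,nl):
        if st[k,4]<mina: continue
        w=W[l==k];(c,sz,a)=cv2.minAreaRect(w[:,:2].astype(np.float32))
        if not(80<min(sz)<110 and 110<max(sz)<145): continue
        print("mould px",ce[k].round(),"c",np.round(c,1),"sz",np.round(sz),"short axis deg",round(a if sz[0]<sz[1] else a-90,1),"z",np.round(np.median(w[:,2]),1))
E
python3 - <<'E'
from h import *
p,W=snap("wrist","w1");i=arm.camera_info("wrist");print(i["eye"],i["K"][0])
go(421,-234,None,-54.1)
moulds(p,W,mina=3000)
h=W[(W[...,2]<8)&np.isfinite(W[...,2])];print("table z",np.median(h[:,2]))
# press from both fixed cams
for n in("scene","side"):
    q=cv2.imread(f"pics/{n}0.png")[:,:,::-1];V=cloud(n,np.load(f"pics/{n}0.npy")).reshape(-1,3);q=q.reshape(-1,3)
    V[np.isnan(V)]=0
    for g in((648,162),(652,63.5),(499,154),(505,54)):
        k=(np.hypot(V[:,0]-g[0],V[:,1]-g[1])<14)&(V[:,2]>80)&(V[:,2]<165)
        print(n,"rod",k.sum(),np.median(V[k],0).round(1),V[k][:,2].max().round(1) if k.any() else 0)
    k=(V[:,0]>500)&(V[:,0]<800)&(V[:,1]>-140)&(V[:,1]<-20)&(V[:,2]>80)&(V[:,2]<300)&(q.max(1)<50)
    L=V[k]
    for lo in range(500,720,30):
        z=L[(L[:,0]>=lo)&(L[:,0]<lo+30)]
        if len(z)>5: print("  lever x",lo,len(z),z.mean(0).round(1), "zmax",np.percentile(z[:,2],97).round())
    k=(V[:,2]>270)&(V[:,2]<305)&(V[:,0]>680)&(V[:,0]<800)&(V[:,1]>-60)&(V[:,1]<290)
    print(n,"crosshead",cv2.minAreaRect(V[k][:,:2].astype(np.float32)))
    k=(V[:,2]>60)&(V[:,2]<95)&(np.hypot(V[:,0]-330,V[:,1]-470)<70);print("roundcake",k.sum(),V[k].mean(0).round(),V[k].min(0).round(),V[k].max(0).round())
E
```

```text
[ 478.68840092 -195.27621947  415.81645821] [336.78824103   0.         322.84701885]
dp [ 1.  -0.9  0. ] ty_now -54.4 pos [ 420.7 -235.3  252.3] yaw -0.005 F [-0.8 -0.4 -0.9] w 91.3 gf 0.0 t 1.5
mould px [416. 103.] c [ 576.2 -249.1] sz [ 91. 124.] short axis deg 50.9 z 25.4
mould px [537. 198.] c [ 579.7 -433.6] sz [ 92. 125.] short axis deg 9.9 z 25.5
mould px [322. 210.] c [ 418.4 -236.4] sz [122.  91.] short axis deg -54.0 z 25.6
table z 1.526241055749182
scene rod 8 [648.9 160.4  85. ] 87.3
scene rod 77 [656.5  60.  106.2] 138.3
scene rod 0 [nan nan nan] 0
scene rod 4 [507.6  47.5 150.6] 153.3
  lever x 530 44 [553.9 -77.2 246.1] zmax 251.0
  lever x 560 119 [575.2 -75.7 235.9] zmax 244.0
  lever x 590 124 [605.2 -73.7 221.8] zmax 231.0
  lever x 620 140 [634.6 -71.3 206.6] zmax 215.0
scene crosshead ((747.9850463867188, 118.46345520019531), (76.7787094116211, 298.8450622558594), 4.470160961151123)
roundcake 501 [358. 448.  78.] [308. 406.  60.] [394. 494.  94.]
side rod 117 [639.2 164.3 121.3] 155.4
side rod 104 [649.   65.5 121.5] 157.5
side rod 118 [497.8 154.2 122.4] 155.9
side rod 103 [506.5  54.4 121.5] 156.0
  lever x 530 125 [545.  -67.6 241.2] zmax 252.0
  lever x 560 115 [574.8 -63.4 228.4] zmax 242.0
  lever x 590 118 [604.8 -61.  212.9] zmax 228.0
  lever x 620 64 [629.6 -59.7 202.9] zmax 215.0
  lever x 680 7 [707.9 -53.5 152.9] zmax 159.0
  lever x 710 235 [725.5 -49.7 145.5] zmax 283.0
side crosshead ((739.6746826171875, 116.03115844726562), (83.99303436279297, 313.32159423828125), 6.908544063568115)
roundcake 2031 [341. 460.  82.] [300. 408.  60.] [386. 496.  95.]
  return _methods._mean(a, axis=axis, dtype=dtype,
  ret = um.true_divide(
```

```bash
python3 - <<'E'
import cv2
cv2.imwrite("pics/w1c.png",cv2.imread("pics/w1.png")[60:360,160:640])
E
```

```text
(no output)
```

View pics/w1c.png

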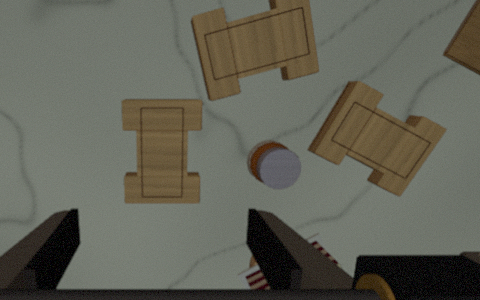

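The crop shows the beech mould at (162,150) with its notches facing the fingers, two more beech moulds, and the jar at (275,165) well clear. I descend and grip.

Emit:
{"name": "play_rows", "arguments": {
  "hand": [91, 91, 91, 91, 91, 91, 91, 91, 91],
  "dp": [
    [-2.5, -0.4, 34],
    [0, 0, 34],
    [0, 0, 34],
    [0, 0, 34],
    [0, 0, 34],
    [0, 0, 30],
    [0, 0, 24],
    [0, 0, 14],
    [0, 0, 0]
  ],
  "yaw": [0, 0, 0, 0, 0, 0, 0, 0, 0]
}}

```text
clock: 2.23
ee_pos: [416.4, -235.7, 11.6]
eef_rot: [-2.988, -0.957, 0.007]
wrist_force: [-0.7, -0.1, -1.0]
gripper_width: 0.988
grip_force: 0.0
```

Emit:
{"name": "play_rows", "arguments": {
  "hand": [50, 50, 50, 50, 50, 50, 50],
  "dp": [
    [0, 0, 0],
    [0, 0, 0],
    [0, 0, 0],
    [0, 0, 0],
    [0, 0, 0],
    [0, 0, 0],
    [0, 0, 0]
  ],
  "yaw": [0, 0, 0, 0, 0, 0, 0],
  "grip_force": 35
}}

```text
clock: 2.82
ee_pos: [418.8, -236.5, 15.5]
eef_rot: [2.99, 0.963, 0.0]
wrist_force: [-2.1, 1.4, 6.6]
gripper_width: 0.647
grip_force: 35.0
```

Emit:
{"name": "play_rows", "arguments": {
  "hand": [50, 50, 50, 50, 50, 50, 50, 50, 50],
  "dp": [
    [0, 0, -10],
    [0, 0, -25],
    [0, 0, -35],
    [0, 0, -35],
    [0, 0, -35],
    [0, 0, -35],
    [0, 0, -35],
    [0, 0, -35],
    [0, 0, -25]
  ],
  "yaw": [0, 0, 0, 0, 0, 0, 0, 0, 0]
}}

```text
clock: 3.57
ee_pos: [418.9, -236.6, 288.3]
eef_rot: [2.987, 0.963, 0.004]
wrist_force: [0.4, -0.7, -2.2]
gripper_width: 0.65
grip_force: 35.0
```

Emit:
{"name": "play_rows", "arguments": {
  "hand": [50, 50, 50, 50, 50, 50, 50, 50, 50, 50],
  "dp": [
    [20, -12, 0],
    [32, -18, 0],
    [35, -20, 0],
    [35, -20, 0],
    [35, -20, 0],
    [35, -20, 0],
    [35, -20, 0],
    [35, -20, 0],
    [34, -20, 0],
    [30, -18, 0]
  ],
  "yaw": [0, 0, 0, 0, 0, 0, 0, 0, 0, 0]
}}

```text
clock: 4.4
ee_pos: [573.5, 108.8, 284.8]
eef_rot: [-2.99, -0.965, 0.0]
wrist_force: [1.2, -0.3, -2.8]
gripper_width: 0.649
grip_force: 35.0
```

Emit:
{"name": "play_rows", "arguments": {
  "hand": [50, 50, 50, 50, 50, 50, 50, 50, 50, 50],
  "dp": [
    [0, 0, 0],
    [0, 0, 0],
    [0, 0, 0],
    [0, 0, 0],
    [0, 0, 0],
    [0, 0, 0],
    [0, 0, 0],
    [0, 0, 0],
    [0, 0, 0],
    [0, 0, 0]
  ],
  "yaw": [-0.11, -0.12, -0.12, -0.12, -0.12, -0.12, -0.12, -0.12, -0.07, 0]
}}

```text
clock: 5.23
ee_pos: [572.9, 106.0, 284.6]
eef_rot: [-2.137, -2.302, 0.001]
wrist_force: [-0.4, -0.1, -3.5]
gripper_width: 0.652
grip_force: 35.0
```

```bash
python3 - <<'E'
from h import *
p,W=snap("wrist","w2");np.save("pics/w2.npy",W)
go(573,107,None,4.5)
V=W.reshape(-1,3).copy();V[np.isnan(V)]=0
for g in((644,162),(652,63.5),(499,152),(507,54)):
    k=(np.hypot(V[:,0]-g[0],V[:,1]-g[1])<16)&(V[:,2]>146)&(V[:,2]<164)
    if k.any(): print("rod",k.sum(),np.median(V[k],0).round(1),(V[k].min(0)/2+V[k].max(0)/2).round(1))
k=(abs(V[:,2]-44)<8)&(abs(V[:,0]-580)<150)&(abs(V[:,1]-107)<140);print("bedtop",np.median(V[k][:,2]),V[k].min(0),V[k].max(0))
E
```

```text
dp [ 1.  0. -0.] ty_now 4.1 pos [573.1 106.  284.6] yaw -0.008 F [-0.3  1.  -2.2] w 60.1 gf 35.0 t 5.3
bedtop 45.54819798020759 [430.0345765   -9.7246314   36.00113667] [729.94597668 246.75999873  51.99373032]
```

View pics/w2.png

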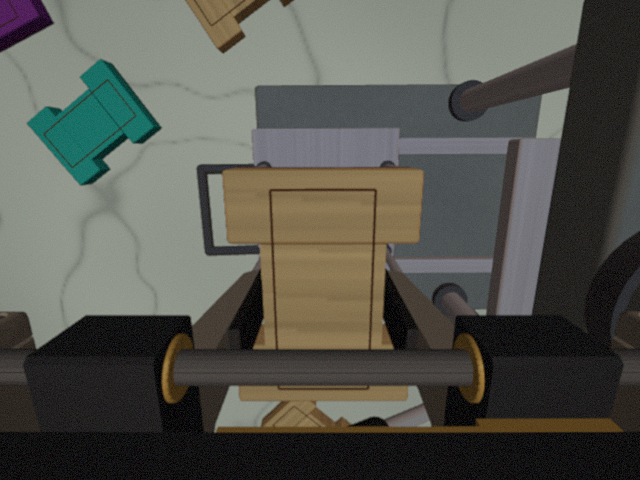

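The picture shows the held mould level in the fingers. The bed's left edge is at column 252, its right edge at column 399 and its +y edge at row 129. The pull bar runs from (200,168) to (207,252).

```bash
python3 - <<'E'
from h import *
W=np.load("pics/w2.npy");i=arm.camera_info("wrist");K=np.array(i["K"]);M=R.from_rotvec(i["rotation"]).as_matrix() if np.size(i["rotation"])==3 else np.array(i["rotation"])
def pt(u,v,z):
    r=cv2.undistortPoints(np.array([[[u,v]]],float),K,np.array(i["D"],float)).ravel();d=M@np.array([r[0],r[1],1]);return np.array(i["eye"])+d*(z-i["eye"][2])/d[2]
im=cv2.imread("pics/w2.png")
g=cv2.cvtColor(im,cv2.COLOR_BGR2GRAY).astype(int)
for v in(140,150,158): 
    r=g[v];dx=np.diff(r);a=245+np.argmax(dx[245:262]);b=385+np.argmax(abs(dx[385:412]));print("row",v,a,b,pt(a+.5,v,45.5).round(1),pt(b+.5,v,45.5).round(1))
for u in(270,300,330,360,380):
    c=g[:,u];dy=np.diff(c);a=118+np.argmax(dy[118:138]);print("col",u,a,pt(u,a+.5,45.5).round(1))
for uv in((202,168),(207,252),(204,210)): print("handle",uv,pt(*uv,50).round(1),W[uv[1],uv[0]])
# columns and crosshead edge
h=[W[v,u].round(1).tolist() for u,v in((300,140),(450,145),(450,265),(320,205))];print(h)
cv2.imwrite("pics/w2c.png",cv2.resize(im[80:280,180:420],None,fx=3,fy=3,interpolation=cv2.INTER_CUBIC))
E
```

```text
row 140 248 411 [481.3 179.7  45.5] [668.1 192.9  45.5]
row 150 260 395 [495.3 169.6  45.5] [651.1 180.6  45.5]
row 158 254 397 [488.6 160.1  45.5] [654.6 171.8  45.5]
col 270 128 [505.6 194.1  45.5]
col 300 127 [539.6 197.5  45.5]
col 330 128 [573.7 198.9  45.5]
col 360 127 [607.7 202.4  45.5]
col 380 127 [630.4 204.   45.5]
handle (202, 168) [428.9 144.7  50. ] [429.81757397 144.44062167  53.61630147]
handle (207, 252) [432.9  42.8  50. ] [434.00529925  43.32189687  53.14630393]
handle (204, 210) [430.2  95.3  50. ] [431.73059015  95.77453183  54.75576035]
[[539.9, 183.8, 45.2], [716.2, 191.4, 35.4], [741.9, 43.0, 35.1], [567.7, 150.8, 294.0]]
```

View pics/w2c.png

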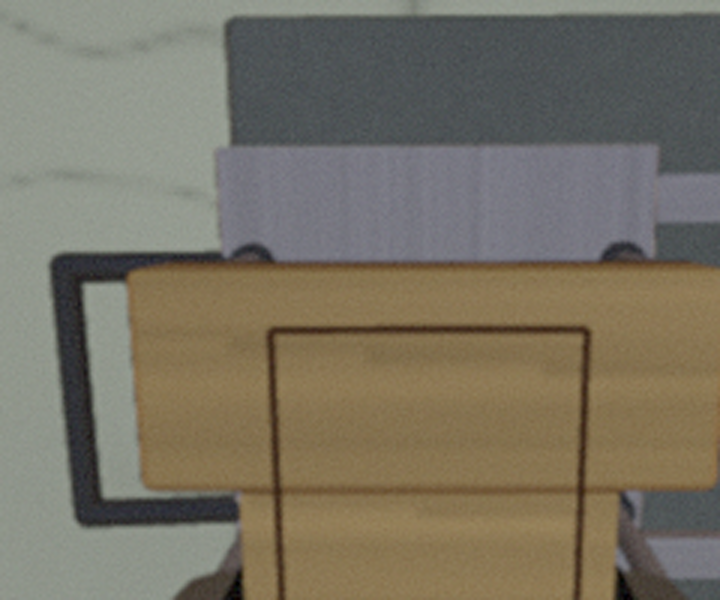

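The bed middle comes out at about (576,105.5) with a press yaw of 0.079, and the handle measurement agrees. I lower the mould.

Emit:
{"name": "play_rows", "arguments": {
  "hand": [50, 50, 50, 50, 50, 50, 50, 50, 50, 50],
  "dp": [
    [-0.7, 2.9, 0],
    [0, 0, 25],
    [0, 0, 34],
    [0, 0, 34],
    [0, 0, 34],
    [0, 0, 34],
    [0, 0, 30],
    [0, 0, 18],
    [0, 0, 10],
    [0, 0, 0]
  ],
  "yaw": [-0.008, 0, 0, 0, 0, 0, 0, 0, 0, 0]
}}

```text
clock: 6.12
ee_pos: [575.2, 105.5, 63.5]
eef_rot: [-2.129, -2.307, 0.005]
wrist_force: [-0.0, -0.4, -2.1]
gripper_width: 0.649
grip_force: 35.0
```

Emit:
{"name": "play_rows", "arguments": {
  "hand": [50, 50, 50, 50],
  "dp": [
    [0, 0, 3],
    [0, 0, 2],
    [0, 0, 0],
    [0, 0, 0]
  ],
  "yaw": [0, 0, 0, 0]
}}

```text
clock: 6.45
ee_pos: [577.2, 106.0, 61.7]
eef_rot: [2.129, 2.308, 0.002]
wrist_force: [0.3, 0.4, -2.9]
gripper_width: 0.65
grip_force: 35.0
```

Emit:
{"name": "play_rows", "arguments": {
  "hand": [50, 50, 76, 76, 76, 76],
  "dp": [
    [0, 0, 1],
    [0, 0, 0.5],
    [0, 0, 0],
    [0, 0, 0],
    [0, 0, 0],
    [0, 0, 0]
  ],
  "yaw": [0, 0, 0, 0, 0, 0]
}}

```text
clock: 6.95
ee_pos: [576.7, 106.1, 59.4]
eef_rot: [2.129, 2.309, 0.001]
wrist_force: [0.0, -0.5, 0.9]
gripper_width: 0.826
grip_force: 0.0
```

Emit:
{"name": "play_rows", "arguments": {
  "hand": [76, 76, 76, 76, 76, 76, 76, 76, 76, 76],
  "dp": [
    [0, 0, -10],
    [0, 0, -25],
    [0, 0, -35],
    [0, 0, -35],
    [0, 0, -35],
    [0, 0, -35],
    [0, 0, -35],
    [0, 0, -25],
    [0, 0, 0],
    [0, 0, 0]
  ],
  "yaw": [0, 0, 0, 0, 0, 0, 0, 0, 0, 0]
}}

```text
clock: 7.78
ee_pos: [577.0, 106.3, 296.3]
eef_rot: [2.128, 2.308, 0.004]
wrist_force: [0.3, -0.4, -0.5]
gripper_width: 0.827
grip_force: 0.0
```

```bash
python3 - <<'E'
from h import *
p,W=snap("wrist","w3")
go(577,-248,None,50.9)
moulds(p,W,58,80,1500);moulds(p,W,mina=1500)
V=W.reshape(-1,3).copy();V[np.isnan(V)]=0
for g in((644,162),(652,63.5),(499,152),(507,54)):
    k=(np.hypot(V[:,0]-g[0],V[:,1]-g[1])<18)&(V[:,2]>148)&(V[:,2]<164)
    if k.any(): print("rod",k.sum(),np.median(V[k],0).round(1),(V[k].min(0)/2+V[k].max(0)/2).round(1))
for n in("scene","side"):
    q,X=snap(n);print(n);moulds(q,X);moulds(q,X,58,80)
E
```

```text
dp [-3.528e+02 -2.780e+01  2.000e-01] ty_now 4.6 pos [576.2 105.9 294.5] yaw -0.807 F [-0.4 -0.1 -0.6] w 76.0 gf 0.0 t 7.8
mould px [322. 208.] c [576.  105.1] sz [ 91. 123.] short axis deg 4.7 z 69.5
rod 108 [641.9 160.2 155.1] [642.3 160.1 152.4]
rod 31 [647.3  62.  153.4] [647.5  60.9 152.8]
rod 109 [500.3 148.9 155.1] [499.7 148.7 152.5]
rod 5 [511.5  50.2 148.9] [511.8  50.9 149.5]
scene
mould px [230. 318.] c [ 579.9 -247. ] sz [ 94. 127.] short axis deg 51.2 z 22.6
mould px [154. 322.] c [ 584.1 -431.7] sz [ 93. 122.] short axis deg 10.3 z 23.5
side
mould px [338. 190.] c [ 579.  -430.2] sz [ 90. 131.] short axis deg 10.0 z 23.6
mould px [318. 218.] c [ 576.3 -244.6] sz [ 94. 129.] short axis deg 49.7 z 23.8
mould px [255. 380.] c [459.4 352.8] sz [124.  95.] short axis deg -53.0 z 24.4
mould px [259. 277.] c [575.  107.8] sz [ 93. 128.] short axis deg 4.8 z 67.8
```

Mould placed at (576.0,105.1) at 4.7° with its top at 69 mm. The rod midpoint is about (574.5,105.4), so it is within 2 mm. Next is the mould at (577,-248).

Emit:
{"name": "play_rows", "arguments": {
  "hand": [91, 91, 91, 91, 91, 91, 91, 91, 91, 91],
  "dp": [
    [-25, -2, 0],
    [-35, -3, 0],
    [-38, -3, 0],
    [-38, -3, 0],
    [-38, -3, 0],
    [-38, -3, 0],
    [-38, -3, 0],
    [-38, -3, 0],
    [-35, -3, 0],
    [-30, -2, 0]
  ],
  "yaw": [0, 0, 0, 0, 0, 0, 0, 0, 0, 0]
}}

```text
clock: 8.77
ee_pos: [575.7, -251.2, 292.2]
eef_rot: [-2.13, -2.305, 0.003]
wrist_force: [1.0, 0.1, -0.4]
gripper_width: 0.99
grip_force: 0.0
```

Emit:
{"name": "play_rows", "arguments": {
  "hand": [91, 91, 91, 91, 91, 91, 91, 91, 91],
  "dp": [
    [0, 0, 5],
    [0, 0, 5],
    [0, 0, 5],
    [0, 0, 5],
    [0, 0, 5],
    [0, 0, 5],
    [0, 0, 5],
    [0, 0, 5],
    [0, 0, 0]
  ],
  "yaw": [-0.11, -0.12, -0.12, -0.12, -0.12, -0.12, -0.1, 0, 0]
}}

```text
clock: 9.52
ee_pos: [575.9, -247.9, 251.6]
eef_rot: [-1.05, -2.957, -0.001]
wrist_force: [-0.8, 0.9, 0.0]
gripper_width: 0.992
grip_force: 0.0
```

```bash
python3 - <<'E'
from h import *
p,W=snap("wrist","w4")
moulds(p,W,mina=3000)
go(577,-248,14.5,50.9)
E
```

```text
mould px [324. 210.] c [ 576.4 -249.2] sz [ 91. 123.] short axis deg 50.8 z 25.5
dp [ -1.2   0.6 238. ] ty_now 50.9 pos [ 576.3 -248.   252.5] yaw -0.000 F [-0.   0.3  1.2] w 91.1 gf 0.0 t 9.6
```

Emit:
{"name": "play_rows", "arguments": {
  "hand": [91, 91, 91, 91, 91, 91, 91, 91, 91, 91],
  "dp": [
    [-0.8, -0.9, 34],
    [0, 0, 34],
    [0, 0, 34],
    [0, 0, 34],
    [0, 0, 34],
    [0, 0, 30],
    [0, 0, 23],
    [0, 0, 14],
    [0, 0, 0],
    [0, 0, 0]
  ],
  "yaw": [0, 0, 0, 0, 0, 0, 0, 0, 0, 0]
}}

```text
clock: 10.4
ee_pos: [577.4, -249.1, 17.2]
eef_rot: [-1.048, -2.961, -0.0]
wrist_force: [-0.4, -0.1, 1.0]
gripper_width: 0.99
grip_force: 0.0
```

Emit:
{"name": "play_rows", "arguments": {
  "hand": [50, 50, 50, 50, 50, 50, 50],
  "dp": [
    [0, 0, 0],
    [0, 0, 0],
    [0, 0, 0],
    [0, 0, 0],
    [0, 0, 0],
    [0, 0, 0],
    [0, 0, 0]
  ],
  "yaw": [0, 0, 0, 0, 0, 0, 0],
  "grip_force": 35
}}

```text
clock: 10.98
ee_pos: [577.9, -249.4, 18.0]
eef_rot: [1.047, 2.96, 0.0]
wrist_force: [-0.2, 0.5, 4.7]
gripper_width: 0.65
grip_force: 35.0
```

Emit:
{"name": "play_rows", "arguments": {
  "hand": [50, 50, 50, 50, 50, 50, 50, 50, 50, 50],
  "dp": [
    [0, 0, -10],
    [0, 0, -25],
    [0, 0, -35],
    [0, 0, -35],
    [0, 0, -35],
    [0, 0, -35],
    [0, 0, -35],
    [0, 0, -35],
    [0, 0, -35],
    [0, 0, -15]
  ],
  "yaw": [0, 0, 0, 0, 0, 0, 0, 0, 0, 0]
}}

```text
clock: 11.82
ee_pos: [578.0, -249.3, 317.0]
eef_rot: [1.046, 2.957, -0.001]
wrist_force: [1.3, 0.2, -2.9]
gripper_width: 0.648
grip_force: 35.0
```

Emit:
{"name": "play_rows", "arguments": {
  "hand": [50, 50, 50, 50, 50, 50, 50, 50, 50, 50],
  "dp": [
    [0, 0, 0],
    [0, 0, 0],
    [0, 0, 0],
    [0, 0, 0],
    [0, 0, 0],
    [0, 0, 0],
    [0, 0, 0],
    [0, 0, 0],
    [0, 0, 0],
    [0, 0, 0]
  ],
  "yaw": [0.11, 0.12, 0.12, 0.12, 0.12, 0.12, 0.1, 0, 0, 0]
}}

```text
clock: 12.65
ee_pos: [576.7, -249.2, 311.8]
eef_rot: [-2.126, -2.312, 0.001]
wrist_force: [0.1, 1.0, -3.0]
gripper_width: 0.646
grip_force: 35.0
```

```bash
python3 - <<'E'
from h import *
go(575,105.4,None,4.5)
E
```

```text
dp [3.535e+02 2.800e+01 1.000e-01] ty_now 4.8 pos [ 576.7 -249.2  311.8] yaw 0.005 F [ 0.1  1.  -3. ] w 59.4 gf 35.0 t 12.7
```

Emit:
{"name": "play_rows", "arguments": {
  "hand": [50, 50, 50, 50, 50, 50, 50, 50, 50, 50],
  "dp": [
    [25, 2, 0],
    [36, 3, 0],
    [38, 3, 0],
    [38, 3, 0],
    [38, 3, 0],
    [38, 3, 0],
    [38, 3, 0],
    [38, 3, 0],
    [36, 3, 0],
    [28.5, 2, 0]
  ],
  "yaw": [0, 0, 0, 0, 0, 0, 0, 0, 0, 0.005]
}}

```text
clock: 13.48
ee_pos: [575.6, 108.7, 312.3]
eef_rot: [-2.13, -2.309, -0.001]
wrist_force: [0.1, 0.1, -3.2]
gripper_width: 0.646
grip_force: 35.0
```

Emit:
{"name": "play_rows", "arguments": {
  "hand": [50, 50, 50, 50, 50, 50, 50, 50, 50, 50],
  "dp": [
    [0, 0, 0],
    [0, 0, 0],
    [0, 0, 25],
    [0, 0, 34],
    [0, 0, 34],
    [0, 0, 34],
    [0, 0, 34],
    [0, 0, 28],
    [0, 0, 15],
    [0, 0, 8]
  ],
  "yaw": [0, 0, 0, 0, 0, 0, 0, 0, 0, 0]
}}

```text
clock: 14.32
ee_pos: [575.2, 102.6, 97.1]
eef_rot: [-2.136, -2.301, 0.007]
wrist_force: [0.2, -0.8, -3.2]
gripper_width: 0.649
grip_force: 35.0
```

Emit:
{"name": "play_rows", "arguments": {
  "hand": [50, 50, 50, 50, 50, 50],
  "dp": [
    [0, 0, 6],
    [0, 0, 4],
    [0, 0, 3],
    [0, 0, 0],
    [0, 0, 0],
    [0, 0, 0]
  ],
  "yaw": [0, 0, 0, 0, 0, 0]
}}

```text
clock: 14.82
ee_pos: [577.0, 105.4, 87.9]
eef_rot: [2.135, 2.303, 0.002]
wrist_force: [0.4, -0.2, -2.9]
gripper_width: 0.648
grip_force: 35.0
```

```bash
python3 - <<'E'
from h import *
go(575,105.4,85,4.5)
E
```

```text
dp [ 0.2 -2.   2.9] ty_now 4.4 pos [577.  105.4  87.9] yaw -0.003 F [ 0.4 -0.2 -2.9] w 59.6 gf 35.0 t 14.8
```

Emit:
{"name": "play_rows", "arguments": {
  "hand": [50, 50, 50, 50, 50],
  "dp": [
    [0, -1.5, 1],
    [0, 0, 1],
    [0, 0, 1],
    [0, 0, 0],
    [0, 0, 0]
  ],
  "yaw": [0, 0, 0, 0, 0]
}}

```text
clock: 15.23
ee_pos: [575.6, 105.3, 85.9]
eef_rot: [2.134, 2.303, 0.001]
wrist_force: [-2.8, -1.3, 10.6]
gripper_width: 0.649
grip_force: 35.0
```

Emit:
{"name": "play_rows", "arguments": {
  "hand": [76, 76, 76, 76],
  "dp": [
    [0, 0, 0],
    [0, 0, 0],
    [0, 0, 0],
    [0, 0, 0]
  ],
  "yaw": [0, 0, 0, 0]
}}

```text
clock: 15.57
ee_pos: [575.1, 105.2, 84.1]
eef_rot: [2.135, 2.304, 0.0]
wrist_force: [-0.2, -0.4, 0.6]
gripper_width: 0.829
grip_force: 0.0
```

Emit:
{"name": "play_rows", "arguments": {
  "hand": [76, 76, 76, 76, 76, 76, 76, 76, 76, 76],
  "dp": [
    [0, 0, -10],
    [0, 0, -25],
    [0, 0, -35],
    [0, 0, -35],
    [0, 0, -35],
    [0, 0, -35],
    [0, 0, -25],
    [0, 0, -10],
    [0, 0, 0],
    [0, 0, 0]
  ],
  "yaw": [0, 0, 0, 0, 0, 0, 0, 0, 0, 0]
}}

```text
clock: 16.4
ee_pos: [574.6, 104.9, 293.5]
eef_rot: [2.136, 2.304, -0.001]
wrist_force: [0.5, 0.9, -0.6]
gripper_width: 0.827
grip_force: 0.0
```

```bash
python3 - <<'E'
from h import *
p,W=snap("wrist","w5")
moulds(p,W,82,104,1500)
for n in("scene","side"):
    q,X=snap(n);print(n);moulds(q,X)
go(580,-432,None,10)
E
```

```text
mould px [324. 211.] c [574.7 105.4] sz [ 91. 123.] short axis deg 4.3 z 93.5
scene
mould px [154. 322.] c [ 584.  -431.6] sz [ 96. 122.] short axis deg 10.6 z 23.5
side
mould px [338. 190.] c [ 578.6 -430.9] sz [ 90. 132.] short axis deg 9.7 z 23.8
mould px [255. 379.] c [459.7 352.5] sz [123.  94.] short axis deg -52.8 z 24.3
dp [-5.356e+02 -3.470e+01  2.000e-01] ty_now 4.4 pos [574.  104.7 292. ] yaw -0.099 F [-0.9  0.1 -0. ] w 75.9 gf 0.0 t 16.6
```

The second mould sits at (574.7,105.4) at 4.3°, which is good. Next is the third, at (580,-432).

Emit:
{"name": "play_rows", "arguments": {
  "hand": [91, 91, 91, 91, 91, 91, 91, 91, 91, 91],
  "dp": [
    [-25, -2, 0],
    [-36, -2, 0],
    [-38, -2.5, 0],
    [-38, -2.5, 0],
    [-38, -2.5, 0],
    [-38, -2.5, 0],
    [-38, -2.5, 0],
    [-38, -2.5, 0],
    [-38, -2.5, 0],
    [-38, -2.5, 0]
  ],
  "yaw": [0, 0, 0, 0, 0, 0, 0, 0, 0, 0]
}}

```text
clock: 17.38
ee_pos: [577.8, -262.3, 292.2]
eef_rot: [-2.133, -2.302, 0.001]
wrist_force: [0.9, 0.8, 0.3]
gripper_width: 0.991
grip_force: 0.0
```

Emit:
{"name": "play_rows", "arguments": {
  "hand": [91, 91, 91, 91, 91, 91, 91, 91, 91, 91],
  "dp": [
    [-38, -2.5, 0],
    [-38, -2.5, 0],
    [-38, -2.5, 0],
    [-38, -2.5, 0],
    [-19, -1.2, 0],
    [0, 0, 15],
    [0, 0, 15],
    [0, 0, 10],
    [0, 0, 0],
    [0, 0, 0]
  ],
  "yaw": [0, 0, 0, 0, 0, -0.05, -0.05, 0, 0, 0]
}}

```text
clock: 18.22
ee_pos: [580.2, -431.4, 252.6]
eef_rot: [-2.017, -2.405, 0.0]
wrist_force: [0.5, 0.4, 0.7]
gripper_width: 0.991
grip_force: 0.0
```

```bash
python3 - <<'E'
from h import *
p,W=snap("wrist","w6")
moulds(p,W,mina=3000)
go(580,-432,15.5,10)
E
```

```text
mould px [324. 210.] c [ 580.  -433.8] sz [ 91. 122.] short axis deg 10.0 z 25.6
dp [ -0.4  -0.8 238.4] ty_now 10.1 pos [ 580.7 -431.5  253.9] yaw 0.001 F [0.  0.1 1.1] w 91.1 gf 0.0 t 18.3
```

Emit:
{"name": "play_rows", "arguments": {
  "hand": [91, 91, 91, 91, 91, 91, 91, 91, 91, 91],
  "dp": [
    [-2, -1, 34],
    [0, 0, 34],
    [0, 0, 34],
    [0, 0, 34],
    [0, 0, 34],
    [0, 0, 30],
    [0, 0, 23],
    [0, 0, 14],
    [0, 0, 0],
    [0, 0, 0]
  ],
  "yaw": [0, 0, 0, 0, 0, 0, 0, 0, 0, 0]
}}

```text
clock: 19.1
ee_pos: [580.6, -434.2, 17.8]
eef_rot: [2.017, 2.407, 0.0]
wrist_force: [-0.3, 0.7, -0.1]
gripper_width: 0.995
grip_force: 0.0
```

Emit:
{"name": "play_rows", "arguments": {
  "hand": [50, 50, 50, 50, 50, 50, 50],
  "dp": [
    [0, 0, 0],
    [0, 0, 0],
    [0, 0, 0],
    [0, 0, 0],
    [0, 0, 0],
    [0, 0, 0],
    [0, 0, 0]
  ],
  "yaw": [0, 0, 0, 0, 0, 0, 0],
  "grip_force": 35
}}

```text
clock: 19.68
ee_pos: [580.5, -434.4, 18.1]
eef_rot: [2.017, 2.407, 0.0]
wrist_force: [-0.1, -0.4, 5.0]
gripper_width: 0.648
grip_force: 35.0
```

Emit:
{"name": "play_rows", "arguments": {
  "hand": [50, 50, 50, 50, 50, 50, 50, 50, 50, 50],
  "dp": [
    [0, 0, -10],
    [0, 0, -25],
    [0, 0, -35],
    [0, 0, -35],
    [0, 0, -35],
    [0, 0, -35],
    [0, 0, -35],
    [0, 0, -35],
    [0, 0, -35],
    [0, 0, -25]
  ],
  "yaw": [0, 0, 0, 0, 0, 0, 0, 0, 0.05, 0.05]
}}

```text
clock: 20.52
ee_pos: [579.8, -434.0, 325.4]
eef_rot: [2.137, 2.301, 0.0]
wrist_force: [0.6, -0.1, -3.0]
gripper_width: 0.649
grip_force: 35.0
```

```bash
python3 - <<'E'
from h import *
go(575,105.4,None,4.5)
E
```

```text
dp [ 5.383e+02  3.500e+01 -5.000e-01] ty_now 4.2 pos [ 579.8 -434.   325.4] yaw -0.005 F [ 0.6 -0.1 -3. ] w 59.7 gf 35.0 t 20.5
```

Emit:
{"name": "play_rows", "arguments": {
  "hand": [50, 50, 50, 50, 50, 50, 50, 50, 50, 50],
  "dp": [
    [25, 2, 0],
    [36, 2, 0],
    [38, 2.5, 0],
    [38, 2.5, 0],
    [38, 2.5, 0],
    [38, 2.5, 0],
    [38, 2.5, 0],
    [38, 2.5, 0],
    [38, 2.5, 0],
    [38, 2.5, 0]
  ],
  "yaw": [0, 0, 0, 0, 0, 0, 0, 0, 0, 0]
}}

```text
clock: 21.35
ee_pos: [574.8, -66.7, 321.7]
eef_rot: [-2.135, -2.303, 0.002]
wrist_force: [0.3, 0.0, -2.7]
gripper_width: 0.648
grip_force: 35.0
```

Emit:
{"name": "play_rows", "arguments": {
  "hand": [50, 50, 50, 50, 50, 50, 50, 50],
  "dp": [
    [38, 2.5, 0],
    [38, 2.5, 0],
    [38, 2.5, 0],
    [36, 2.5, 0],
    [23, 1, 0],
    [0, 0, 0],
    [0, 0, 0],
    [0, 0, 0]
  ],
  "yaw": [0, 0, 0, 0, 0, -0.005, 0, 0]
}}

```text
clock: 22.02
ee_pos: [573.6, 103.9, 321.5]
eef_rot: [-2.13, -2.309, 0.003]
wrist_force: [0.7, -1.0, -3.6]
gripper_width: 0.652
grip_force: 35.0
```

Emit:
{"name": "play_rows", "arguments": {
  "hand": [50, 50, 50, 50, 50, 50, 50, 50, 50],
  "dp": [
    [0, 0, 20],
    [0, 0, 34],
    [0, 0, 34],
    [0, 0, 34],
    [0, 0, 34],
    [0, 0, 26],
    [0, 0, 18],
    [0, 0, 9],
    [0, 0, 0]
  ],
  "yaw": [0, 0, 0, 0, 0, 0, 0, 0, 0]
}}

```text
clock: 22.77
ee_pos: [573.6, 102.8, 111.6]
eef_rot: [-2.132, -2.306, 0.004]
wrist_force: [-0.2, 0.8, -3.3]
gripper_width: 0.65
grip_force: 35.0
```

```bash
python3 - <<'E'
from h import *
go(575,105.4,110,4.5)
E
```

```text
dp [2.4 1.6 1.6] ty_now 4.5 pos [573.6 102.8 111.6] yaw -0.000 F [-0.2  0.8 -3.3] w 59.8 gf 35.0 t 22.8
```

Emit:
{"name": "play_rows", "arguments": {
  "hand": [50, 50, 50, 50, 50],
  "dp": [
    [1.5, 1.2, 0],
    [0, 0, 0],
    [0, 0, 1],
    [0, 0, 0],
    [0, 0, 0]
  ],
  "yaw": [0, 0, 0, 0, 0]
}}

```text
clock: 23.18
ee_pos: [575.3, 106.4, 112.6]
eef_rot: [2.129, 2.309, 0.001]
wrist_force: [-0.5, -0.1, -2.6]
gripper_width: 0.651
grip_force: 35.0
```

```bash
python3 - <<'E'
from h import *
go(575,105.4,110,4.5)
E
```

```text
dp [-1.  -0.4  2.6] ty_now 4.6 pos [575.3 106.4 112.6] yaw 0.002 F [-0.5 -0.1 -2.6] w 59.9 gf 35.0 t 23.2
```

Emit:
{"name": "play_rows", "arguments": {
  "hand": [50, 50, 50, 50, 50, 76, 76, 76, 76],
  "dp": [
    [-0.5, 0, 1],
    [0, 0, 1],
    [0, 0, 0.5],
    [0, 0, 0],
    [0, 0, 0],
    [0, 0, 0],
    [0, 0, 0],
    [0, 0, 0],
    [0, 0, 0]
  ],
  "yaw": [0, 0, 0, 0, 0, 0, 0, 0, 0]
}}

```text
clock: 23.93
ee_pos: [575.3, 106.2, 109.6]
eef_rot: [2.13, 2.31, 0.001]
wrist_force: [0.9, 0.2, -0.8]
gripper_width: 0.827
grip_force: 0.0
```

Emit:
{"name": "play_rows", "arguments": {
  "hand": [76, 76, 76, 76, 76, 76, 76, 76, 76, 76],
  "dp": [
    [0, 0, -10],
    [0, 0, -25],
    [0, 0, -35],
    [0, 0, -35],
    [0, 0, -35],
    [0, 0, -35],
    [0, 0, -20],
    [0, 0, -5],
    [0, 0, 0],
    [0, 0, 0]
  ],
  "yaw": [0, 0, 0, 0, 0, 0, 0, 0, 0, 0]
}}

```text
clock: 24.77
ee_pos: [574.6, 105.8, 308.9]
eef_rot: [-2.13, -2.309, 0.002]
wrist_force: [-0.8, -0.3, -0.8]
gripper_width: 0.827
grip_force: 0.0
```

```bash
python3 - <<'E'
from h import *
p,W=snap("wrist","w7")
moulds(p,W,106,130,1500)
for n in("scene","side"):
    q,X=snap(n);print(n);moulds(q,X)
go(459.5,352.5,None,-52.8)
E
```

```text
mould px [323. 212.] c [574.3 106.7] sz [ 91. 122.] short axis deg 4.5 z 117.5
scene
side
mould px [255. 380.] c [459.4 352.8] sz [124.  94.] short axis deg -53.4 z 24.4
dp [255.2 -94.4   0.3] ty_now 4.6 pos [574.3 105.7 307.8] yaw 1.003 F [-0.1  0.  -0.3] w 76.1 gf 0.0 t 24.9
```

The third mould is at (574.3,106.7), which is good. Now the last one, next to the round cake.

Emit:
{"name": "play_rows", "arguments": {
  "hand": [91, 91, 91, 91, 91, 91, 91, 91, 91],
  "dp": [
    [22, -8, 0],
    [33, -12, 0],
    [34, -13, 0],
    [34, -13, 0],
    [34, -13, 0],
    [34, -13, 0],
    [34, -12, 0],
    [30, -10.4, 0],
    [0, 0, 0]
  ],
  "yaw": [0, 0, 0, 0, 0, 0, 0, 0, 0]
}}

```text
clock: 25.67
ee_pos: [455.0, 359.0, 308.9]
eef_rot: [-2.114, -2.317, 0.0]
wrist_force: [-1.0, -0.5, 1.1]
gripper_width: 0.989
grip_force: 0.0
```

Emit:
{"name": "play_rows", "arguments": {
  "hand": [91, 91, 91, 91, 91, 91, 91, 91, 91, 91],
  "dp": [
    [0, 0, 5],
    [0, 0, 5],
    [0, 0, 5],
    [0, 0, 5],
    [0, 0, 5],
    [0, 0, 5],
    [0, 0, 5],
    [0, 0, 5],
    [0, 0, 5],
    [0, 0, 0]
  ],
  "yaw": [0.1, 0.115, 0.12, 0.12, 0.12, 0.12, 0.12, 0.12, 0.07, 0]
}}

```text
clock: 26.5
ee_pos: [459.8, 351.4, 262.4]
eef_rot: [2.978, 0.995, -0.006]
wrist_force: [-1.2, -0.6, 0.7]
gripper_width: 0.988
grip_force: 0.0
```

```bash
python3 - <<'E'
from h import *
p,W=snap("wrist","w8")
moulds(p,W,mina=3000)
go(459.5,352.5,17,-52.8)
V=W.reshape(-1,3).copy();V[np.isnan(V)]=0
k=(V[:,2]>55)&(V[:,2]<105)&(np.hypot(V[:,0]-340,V[:,1]-455)<75);c=V[k]
print("cake",k.sum(),c.min(0).round(),c.max(0).round())
if k.sum()>50: print(cv2.minEnclosingCircle(c[:,:2].astype(np.float32)))
E
```

```text
mould px [322. 205.] c [460.5 350.8] sz [123.  91.] short axis deg -52.8 z 25.6
dp [  0.7  -0.9 246.1] ty_now -52.9 pos [460.  351.8 263.1] yaw -0.001 F [ 0.6 -0.7  1. ] w 90.8 gf 0.0 t 26.6
cake 5338 [303. 408.  55.] [387. 493.  99.]
((344.7104797363281, 450.7498474121094), 42.7998046875)
```

View pics/w8.png

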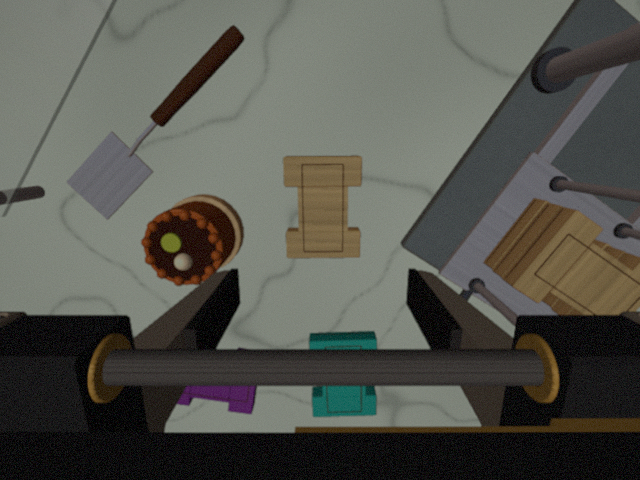

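The picture shows the cake at (183,245), left of the mould at (322,205), with a gap of about 10 to 15 mm to the gripper body. I grip slightly high and offset 2 mm away from the cake.

Emit:
{"name": "play_rows", "arguments": {
  "hand": [91, 91, 91, 91, 91, 91, 91, 91, 91, 91],
  "dp": [
    [0, 3, 30],
    [0, 0, 34],
    [0, 0, 34],
    [0, 0, 34],
    [0, 0, 34],
    [0, 0, 34],
    [0, 0, 22],
    [0, 0, 14],
    [0, 0, 8],
    [0, 0, 0]
  ],
  "yaw": [0, 0, 0, 0, 0, 0, 0, 0, 0, 0]
}}

```text
clock: 27.38
ee_pos: [461.6, 349.8, 19.3]
eef_rot: [2.978, 0.999, -0.003]
wrist_force: [-0.3, -0.7, -0.3]
gripper_width: 0.992
grip_force: 0.0
```

Emit:
{"name": "play_rows", "arguments": {
  "hand": [50, 50, 50, 50, 50, 50, 50],
  "dp": [
    [0, 0, 0],
    [0, 0, 0],
    [0, 0, 0],
    [0, 0, 0],
    [0, 0, 0],
    [0, 0, 0],
    [0, 0, 0]
  ],
  "yaw": [0, 0, 0, 0, 0, 0, 0],
  "grip_force": 35
}}

```text
clock: 27.97
ee_pos: [462.4, 351.4, 21.7]
eef_rot: [-2.977, -0.998, -0.003]
wrist_force: [-1.3, 1.1, 6.1]
gripper_width: 0.647
grip_force: 35.0
```

Emit:
{"name": "play_rows", "arguments": {
  "hand": [50, 50, 50, 50, 50, 50, 50, 50, 50, 50],
  "dp": [
    [0, 0, -10],
    [0, 0, -25],
    [0, 0, -35],
    [0, 0, -35],
    [0, 0, -35],
    [0, 0, -35],
    [0, 0, -35],
    [0, 0, -35],
    [0, 0, -35],
    [0, 0, -20]
  ],
  "yaw": [0, 0, 0, 0, 0, 0, 0, 0, 0, 0]
}}

```text
clock: 28.8
ee_pos: [462.5, 350.2, 324.6]
eef_rot: [-2.979, -0.998, -0.006]
wrist_force: [0.2, -0.4, -3.2]
gripper_width: 0.649
grip_force: 35.0
```

Emit:
{"name": "play_rows", "arguments": {
  "hand": [50, 50, 50, 50, 50, 50, 50, 50, 50, 50],
  "dp": [
    [0, 0, 0],
    [0, 0, 0],
    [0, 0, 0],
    [0, 0, 0],
    [0, 0, 0],
    [0, 0, 0],
    [0, 0, 0],
    [0, 0, 0],
    [0, 0, 0],
    [0, 0, 0]
  ],
  "yaw": [-0.1, -0.115, -0.12, -0.12, -0.12, -0.12, -0.12, -0.12, -0.065, 0]
}}

```text
clock: 29.63
ee_pos: [461.8, 349.1, 320.0]
eef_rot: [2.134, 2.305, -0.004]
wrist_force: [-0.6, -0.1, -4.3]
gripper_width: 0.649
grip_force: 35.0
```

```bash
python3 - <<'E'
from h import *
go(575,105.4,None,4.5)
p,W=snap("wrist","w9");moulds(p,W,280,360,1500)
E
```

```text
dp [-251.7   94.1    0.3] ty_now 4.4 pos [461.8 349.1 320. ] yaw -0.001 F [-0.6 -0.1 -4.3] w 59.7 gf 35.0 t 29.6
```

Emit:
{"name": "play_rows", "arguments": {
  "hand": [50, 50, 50, 50, 50, 50, 50, 50, 50, 50],
  "dp": [
    [-20, 7, 0],
    [-33, 12, 0],
    [-34, 13, 0],
    [-34, 13, 0],
    [-34, 13, 0],
    [-34, 13, 0],
    [-34, 12, 0],
    [-28, 11, 0],
    [0, 0, 0],
    [0, 0, 0]
  ],
  "yaw": [0, 0, 0, 0, 0, 0, 0, 0, 0, 0]
}}

```text
clock: 30.52
ee_pos: [575.3, 104.2, 319.9]
eef_rot: [-2.143, -2.296, 0.003]
wrist_force: [-0.0, 1.1, -3.7]
gripper_width: 0.651
grip_force: 35.0
```

Emit:
{"name": "play_rows", "arguments": {
  "hand": [50, 50, 50, 50, 50, 50, 50, 50, 50],
  "dp": [
    [0, 0, 20],
    [0, 0, 34],
    [0, 0, 34],
    [0, 0, 34],
    [0, 0, 30],
    [0, 0, 16],
    [0, 0, 8],
    [0, 0, 0],
    [0, 0, 0]
  ],
  "yaw": [0, 0, 0, 0, 0, 0, 0, 0, 0]
}}

```text
clock: 31.27
ee_pos: [575.1, 108.2, 145.4]
eef_rot: [2.135, 2.305, 0.001]
wrist_force: [-0.2, -0.9, -2.4]
gripper_width: 0.65
grip_force: 35.0
```

```bash
python3 - <<'E'
from h import *
go(575,105.4,137,4.5)
E
```

```text
dp [-2.8 -0.3  8.4] ty_now 4.4 pos [575.1 108.2 145.4] yaw -0.002 F [-0.2 -0.9 -2.4] w 59.8 gf 35.0 t 31.3
```

Emit:
{"name": "play_rows", "arguments": {
  "hand": [50, 50, 50, 50, 50, 50],
  "dp": [
    [-2, -0.3, 3],
    [0, 0, 2],
    [0, 0, 1],
    [0, 0, 1],
    [0, 0, 0],
    [0, 0, 0]
  ],
  "yaw": [0, 0, 0, 0, 0, 0]
}}

```text
clock: 31.77
ee_pos: [575.0, 105.0, 137.8]
eef_rot: [2.135, 2.304, 0.0]
wrist_force: [-1.4, -0.4, -3.2]
gripper_width: 0.646
grip_force: 35.0
```

Emit:
{"name": "play_rows", "arguments": {
  "hand": [50, 50, 50, 50],
  "dp": [
    [0, 0, 1],
    [0, 0, 0.5],
    [0, 0, 0],
    [0, 0, 0]
  ],
  "yaw": [0, 0, 0, 0]
}}

```text
clock: 32.1
ee_pos: [575.0, 105.0, 137.7]
eef_rot: [2.135, 2.303, -0.001]
wrist_force: [-3.3, -1.9, 8.2]
gripper_width: 0.643
grip_force: 35.0
```

Contact. I release, rise and check.

Emit:
{"name": "play_rows", "arguments": {
  "hand": [76, 76, 76, 76],
  "dp": [
    [0, 0, 0],
    [0, 0, 0],
    [0, 0, 0],
    [0, 0, 0]
  ],
  "yaw": [0, 0, 0, 0]
}}

```text
clock: 32.43
ee_pos: [575.0, 105.2, 136.1]
eef_rot: [2.135, 2.304, 0.001]
wrist_force: [-0.2, 0.8, -0.2]
gripper_width: 0.83
grip_force: 0.0
```

Emit:
{"name": "play_rows", "arguments": {
  "hand": [76, 76, 76, 76, 76, 76, 76, 76, 76, 76],
  "dp": [
    [0, 0, -10],
    [0, 0, -25],
    [0, 0, -35],
    [0, 0, -35],
    [0, 0, -35],
    [0, 0, -25],
    [0, 0, -10],
    [0, 0, 0],
    [0, 0, 0],
    [0, 0, 0]
  ],
  "yaw": [0, 0, 0, 0, 0, 0, 0, 0, 0, 0]
}}

```text
clock: 33.27
ee_pos: [573.9, 104.6, 309.2]
eef_rot: [-2.134, -2.303, 0.004]
wrist_force: [0.6, -0.4, -1.2]
gripper_width: 0.826
grip_force: 0.0
```

```bash
python3 - <<'E'
from h import *
p,W=snap("wrist","w10");moulds(p,W,130,156,1500)
V=W.reshape(-1,3).copy();V[np.isnan(V)]=0
k=(V[:,2]>48)&(V[:,2]<62)&(abs(V[:,0]-431)<15)&(abs(V[:,1]-94)<60);print("handle",k.sum(),np.median(V[k],0).round(1),V[k].min(0).round(),V[k].max(0).round())
for n in("scene","side"):
    q,X=snap(n,n+"2");print(n);moulds(q,X);moulds(q,X,130,156)
go(431,94,None,4.5)
E
```

```text
mould px [324. 219.] c [574.3 102.3] sz [ 91. 124.] short axis deg 4.4 z 141.5
handle 933 [433.2 100.5  52.6] [422.  38.  48.] [446. 150.  56.]
scene
side
mould px [260. 253.] c [574.4 103.5] sz [ 93. 130.] short axis deg 4.5 z 139.9
dp [ 1.000e-01 -1.435e+02  4.000e-01] ty_now 4.4 pos [574.1 104.8 309.3] yaw -0.002 F [-0.1 -0.3 -0.3] w 76.0 gf 0.0 t 33.4
```

View pics/side2.png

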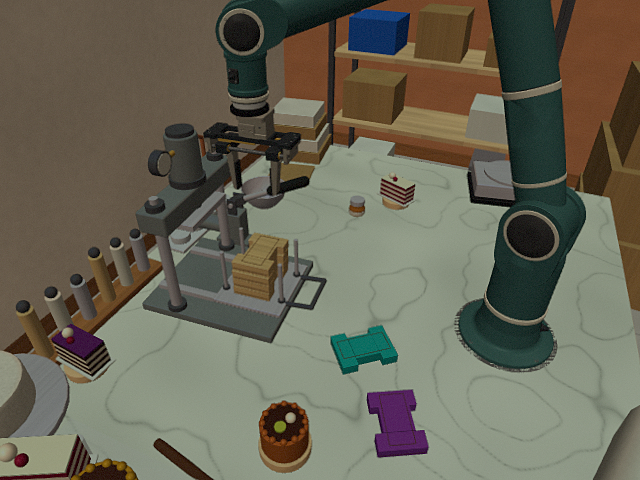

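The four moulds make a neat pile: top mould at (574.4,103), top at 141 mm, and no beech mould left on the table. The cakes are at (397,190) and (284,430), undisturbed. Next I turn the gripper so both fingers push the bar from the front.

Emit:
{"name": "play_rows", "arguments": {
  "hand": [40, 40, 40, 40, 40, 40, 40, 40, 40, 40],
  "dp": [
    [0, -30, 0],
    [0, -38, 0],
    [0, -38, 0],
    [0, -30, 0],
    [0, 0, 0],
    [0, 0, 0],
    [0, 0, 0],
    [0, 0, 0],
    [0, 0, 0],
    [0, 0, 0]
  ],
  "yaw": [0, 0, 0, 0, -0.12, -0.12, -0.12, -0.12, -0.12, -0.12]
}}

```text
clock: 34.25
ee_pos: [438.8, 94.6, 310.4]
eef_rot: [-1.178, -2.911, 0.001]
wrist_force: [0.2, 0.4, -0.8]
gripper_width: 0.436
grip_force: 0.0
```

Emit:
{"name": "play_rows", "arguments": {
  "hand": [40, 40, 40, 40, 40, 40, 40, 40, 40, 40],
  "dp": [
    [0, 0, 0],
    [0, 0, 0],
    [0, 0, 0],
    [0, 0, 0],
    [0, 0, 0],
    [0, 0, 0],
    [0, 0, 0],
    [0, 0, 0],
    [0, 0, 0],
    [0, 0, 0]
  ],
  "yaw": [-0.12, -0.12, -0.12, -0.12, -0.12, -0.12, -0.13, 0, 0, 0]
}}

```text
clock: 35.08
ee_pos: [439.0, 94.7, 310.7]
eef_rot: [0.105, -3.139, -0.0]
wrist_force: [-0.1, 0.1, -0.5]
gripper_width: 0.43
grip_force: 0.0
```

```bash
python3 - <<'E'
from h import *
go(404,92,44,94.5)
E
```

```text
dp [ 34.9  -0.4 266.7] ty_now 93.8 pos [439.   94.7 310.7] yaw -0.012 F [-0.1  0.1 -0.5] w 39.6 gf 0.0 t 35.1
```

Emit:
{"name": "play_rows", "arguments": {
  "hand": [40, 40, 40, 40, 40, 40, 40, 40, 40, 40],
  "dp": [
    [18, 0, 0],
    [17, 0, 0],
    [0, 0, 0],
    [0, 0, 25],
    [0, 0, 34],
    [0, 0, 34],
    [0, 0, 34],
    [0, 0, 34],
    [0, 0, 34],
    [0, 0, 20]
  ],
  "yaw": [-0.012, 0, 0, 0, 0, 0, 0, 0, 0, 0]
}}

```text
clock: 35.92
ee_pos: [403.1, 92.1, 92.8]
eef_rot: [0.126, -3.135, -0.001]
wrist_force: [0.2, -1.1, 1.0]
gripper_width: 0.433
grip_force: 0.0
```

```bash
python3 - <<'E'
from h import *
go(404,92,44,94.5)
E
```

```text
dp [-1.1 -0.2 48.8] ty_now 94.6 pos [403.1  92.1  92.8] yaw 0.002 F [ 0.2 -1.1  1. ] w 39.8 gf 0.0 t 35.9
```

Emit:
{"name": "play_rows", "arguments": {
  "hand": [40, 40, 40, 40, 40, 40, 40, 40, 40, 40],
  "dp": [
    [0, 0, 20],
    [0, 0, 18],
    [0, 0, 9],
    [0, 0, 0],
    [-3, 0, 0],
    [-3, 0, 0],
    [-3, 0, 0],
    [-3, 0, 0],
    [-3, 0, 0],
    [-3, 0, 0]
  ],
  "yaw": [0, 0, 0, 0, 0, 0, 0, 0, 0, 0]
}}

```text
clock: 36.75
ee_pos: [421.4, 93.2, 49.2]
eef_rot: [0.128, -3.137, 0.002]
wrist_force: [-4.4, 0.5, 3.9]
gripper_width: 0.441
grip_force: 2.4
```

Emit:
{"name": "play_rows", "arguments": {
  "hand": [40, 40, 40, 40, 40, 40, 40, 40, 40, 40],
  "dp": [
    [-4, 0, 0],
    [-4, 0, 0],
    [-5, 0, 0],
    [-5, 0, 0],
    [-5, 0, 0],
    [-5, 0, 0],
    [-5, 0, 0],
    [-5, 0, 0],
    [-4, 0, 0],
    [-3, 0, 0]
  ],
  "yaw": [0, 0, 0, 0, 0, 0, 0, 0, 0, 0]
}}

```text
clock: 37.58
ee_pos: [467.7, 97.0, 49.0]
eef_rot: [-0.128, 3.139, -0.0]
wrist_force: [-3.8, -2.1, 4.5]
gripper_width: 0.439
grip_force: 2.2
```

```bash
python3 - <<'E'
from h import *
go(570,105,44,94.5)
q,X=snap("side","side3");moulds(q,X,130,156)
E
```

```text
dp [-102.6   -0.4    5. ] ty_now 94.7 pos [467.7  97.   49. ] yaw 0.003 F [-3.8 -2.1  4.5] w 40.4 gf 2.2 t 37.6
mould px [240. 248.] c [624.7 109.5] sz [ 92. 128.] short axis deg 4.4 z 139.9
```

Emit:
{"name": "play_rows", "arguments": {
  "hand": [40, 40, 40, 40, 40, 40, 40, 40, 40, 40],
  "dp": [
    [-3, 0, 1],
    [-4, 0, 1],
    [-5, 0, 1],
    [-5, 0, 0],
    [-5, 0, 0],
    [-5, 0, 0],
    [-5, 0, 0],
    [-5, 0, 0],
    [-5, 0, 0],
    [-5, 0, 0]
  ],
  "yaw": [0, 0, 0, 0, 0, 0, 0, 0, 0, 0]
}}

```text
clock: 38.47
ee_pos: [514.2, 101.2, 45.9]
eef_rot: [0.129, -3.139, -0.0]
wrist_force: [-4.6, 0.9, 0.4]
gripper_width: 0.438
grip_force: 2.4
```

Emit:
{"name": "play_rows", "arguments": {
  "hand": [40, 40, 40, 40, 40, 40, 40, 40, 40, 40],
  "dp": [
    [-5, 0, 0],
    [-5, 0, 0],
    [-5, 0, 0],
    [-5, 0, 0],
    [-5, 0, 0],
    [-5, 0, 0],
    [-5, 0, 0],
    [-4, 0, 0],
    [-3, 0, 0],
    [-2, 0, 0]
  ],
  "yaw": [0, 0, 0, 0, 0, 0, 0, 0, 0, 0]
}}

```text
clock: 39.3
ee_pos: [558.4, 104.7, 46.0]
eef_rot: [-0.129, 3.139, 0.0]
wrist_force: [-4.1, 0.3, -1.7]
gripper_width: 0.433
grip_force: 2.1
```

Emit:
{"name": "play_rows", "arguments": {
  "hand": [40, 40, 40, 40, 40],
  "dp": [
    [-2, 0, 0],
    [-2, 0, 0],
    [-2, 0, 0],
    [-2, 0, 0],
    [-2, 0, 0]
  ],
  "yaw": [0, 0, 0, 0, 0]
}}

```text
clock: 39.72
ee_pos: [567.8, 105.5, 46.0]
eef_rot: [0.129, -3.139, 0.0]
wrist_force: [-3.0, 0.2, -0.8]
gripper_width: 0.437
grip_force: 2.2
```

Emit:
{"name": "play_rows", "arguments": {
  "hand": [40, 40, 40, 40, 40],
  "dp": [
    [-2, 0, 0],
    [-2, 0, 0],
    [-2, 0, 0],
    [-1.5, 0, 0],
    [0, 0, 0]
  ],
  "yaw": [0, 0, 0, 0, 0]
}}

```text
clock: 40.13
ee_pos: [575.9, 106.1, 46.1]
eef_rot: [-0.129, 3.138, 0.0]
wrist_force: [-2.8, -0.2, -1.3]
gripper_width: 0.435
grip_force: 1.3
```

Emit:
{"name": "play_rows", "arguments": {
  "hand": [40, 40, 40, 40],
  "dp": [
    [-1.5, 0, 0],
    [-1.5, 0, 0],
    [-1, 0, 0],
    [0, 0, 0]
  ],
  "yaw": [0, 0, 0, 0]
}}

```text
clock: 40.47
ee_pos: [579.7, 106.5, 46.1]
eef_rot: [-0.129, 3.138, 0.0]
wrist_force: [-3.3, 0.3, -1.6]
gripper_width: 0.43
grip_force: 1.5
```

Emit:
{"name": "play_rows", "arguments": {
  "hand": [40, 40, 40, 40],
  "dp": [
    [-1.5, 0, 0],
    [-1.5, 0, 0],
    [-1, 0, 0],
    [0, 0, 0]
  ],
  "yaw": [0, 0, 0, 0]
}}

```text
clock: 40.8
ee_pos: [581.9, 106.6, 46.0]
eef_rot: [0.129, -3.136, 0.002]
wrist_force: [-8.2, -0.9, 3.3]
gripper_width: 0.435
grip_force: 4.0
```

Emit:
{"name": "play_rows", "arguments": {
  "hand": [40, 40, 40, 40],
  "dp": [
    [-1.5, 0, 0],
    [-1, 0, 0],
    [-1, 0, 0],
    [0, 0, 0]
  ],
  "yaw": [0, 0, 0, 0]
}}

```text
clock: 41.13
ee_pos: [582.1, 106.7, 45.7]
eef_rot: [0.129, -3.13, 0.005]
wrist_force: [-15.8, -1.1, 10.1]
gripper_width: 0.436
grip_force: 8.3
```

The bed is on its inner stop: 16 N, and tool travel of about 165 mm. I back off, rise and move over the lever.

Emit:
{"name": "play_rows", "arguments": {
  "hand": [40, 40, 40, 40, 40, 40, 40, 40, 40, 40],
  "dp": [
    [4, 0, 0],
    [8, 0, 0],
    [10, 0, 0],
    [0, 0, -25],
    [0, 0, -38],
    [0, 0, -40],
    [0, 0, -40],
    [0, 0, -40],
    [0, 0, -40],
    [0, 0, -40]
  ],
  "yaw": [0, 0, 0, 0, 0, 0, 0, 0, 0, 0]
}}

```text
clock: 41.97
ee_pos: [565.0, 105.2, 311.8]
eef_rot: [-0.129, 3.136, -0.001]
wrist_force: [1.3, 0.1, 0.1]
gripper_width: 0.436
grip_force: 0.0
```

Emit:
{"name": "play_rows", "arguments": {
  "hand": [0, 0, 0, 0, 0, 0, 0, 0],
  "dp": [
    [0, 0, -20],
    [-3, -30, 0],
    [-3, -38, 0],
    [-3, -38, 0],
    [-3, -38, 0],
    [-2, -34, 0],
    [0, 0, 0],
    [0, 0, 0]
  ],
  "yaw": [0, 0, 0, 0, 0, 0, 0, 0]
}}

```text
clock: 42.63
ee_pos: [593.7, -73.8, 329.1]
eef_rot: [-0.121, 3.138, -0.001]
wrist_force: [-0.6, 0.8, -0.4]
gripper_width: 0.008
grip_force: 0.0
```

```bash
python3 - <<'E'
from h import *
p,W=snap("wrist","w11");np.save("pics/w11.npy",W)
go(590,-70,260,94.5)
q,X=snap("side","side4");moulds(q,X,125,160)
V=W.reshape(-1,3).copy();V[np.isnan(V)]=0;c=p.reshape(-1,3)
k=(V[:,2]>130)&(V[:,2]<262)&(abs(V[:,1]+68)<35)&(V[:,0]>500)&(V[:,0]<760)
for lo in range(520,760,20):
    z=V[k&(V[:,0]>=lo)&(V[:,0]<lo+20)]
    if len(z)>20: print(lo,len(z),np.percentile(z[:,1],[3,50,97]).round(1),"ztop",np.percentile(z[:,2],95).round(1))
E
```

```text
dp [ 3.5  1.6 69.4] ty_now 94.6 pos [593.5 -71.3 329.4] yaw 0.002 F [0.4 0.9 0.5] w 0.5 gf 0.0 t 42.7
mould px [199. 241.] c [737.1 117.4] sz [ 93. 130.] short axis deg 4.1 z 139.7
520 398 [-89.5 -78.7 -67.6] ztop 252.2
540 985 [-91.  -78.3 -65.4] ztop 253.3
560 809 [-89.4 -76.7 -63.8] ztop 245.7
580 696 [-87.9 -75.1 -62.2] ztop 235.9
600 592 [-86.3 -73.6 -60.8] ztop 226.2
620 100 [-86.  -75.7 -58.9] ztop 217.5
```

View pics/side4.png

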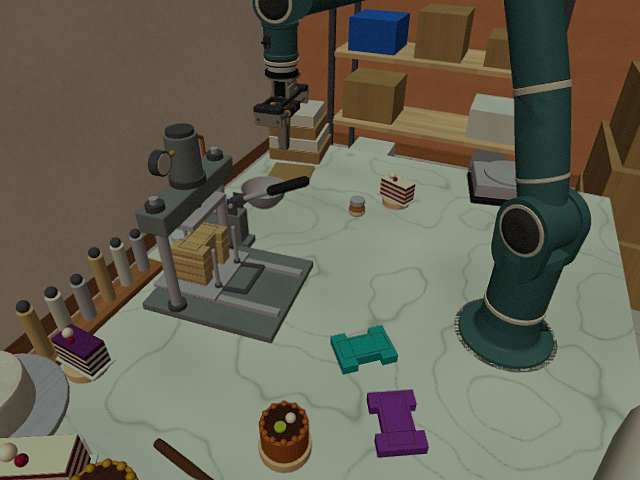

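View pics/w11.png

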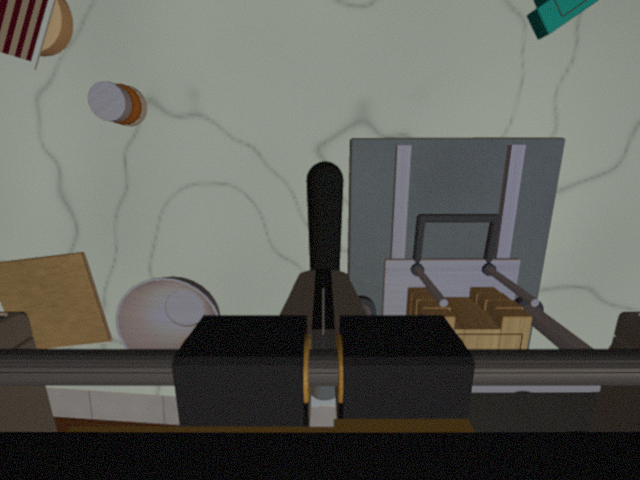

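The bed is home with the pile under the platen: pile middle (737,117) against an expected press middle of about (738,118.5). The lever's black grip is straight ahead at (324,220). It lies along y ≈ -77 at x = 567, with its hinge near x = 742. I go over it and start the first stroke.

Emit:
{"name": "play_rows", "arguments": {
  "hand": [0, 0, 0, 0, 0, 0, 0],
  "dp": [
    [15, -2, 0],
    [12, -1.6, 0],
    [0, 0, 20],
    [0, 0, 25],
    [0, 0, 18],
    [0, 0, 6],
    [0, 0, 0]
  ],
  "yaw": [0, 0, 0, 0, 0, 0, 0]
}}

```text
clock: 43.32
ee_pos: [565.9, -75.1, 259.1]
eef_rot: [0.133, -3.137, -0.001]
wrist_force: [-0.4, 0.5, -0.3]
gripper_width: 0.004
grip_force: 0.0
```

Emit:
{"name": "play_rows", "arguments": {
  "hand": [0, 0, 0, 0, 0, 0, 0, 0, 0, 0],
  "dp": [
    [0, 0, 10],
    [0, 0, 20],
    [0, 0, 22],
    [0, 0, 22],
    [0, 0, 22],
    [0, 0, 22],
    [0, 0, 22],
    [0, 0, 18],
    [0, 0, 10],
    [0, 0, 5]
  ],
  "yaw": [0, 0, 0, 0, 0, 0, 0, 0, 0, 0]
}}

```text
clock: 44.15
ee_pos: [569.8, -76.0, 88.3]
eef_rot: [-0.13, 3.133, 0.0]
wrist_force: [1.3, 0.6, 8.6]
gripper_width: 0.002
grip_force: 3.4
```

Emit:
{"name": "play_rows", "arguments": {
  "hand": [0, 0],
  "dp": [
    [0, 0, 2],
    [0, 0, 0]
  ],
  "yaw": [0, 0]
}}

```text
clock: 44.32
ee_pos: [569.8, -75.9, 87.0]
eef_rot: [-0.13, 3.133, -0.0]
wrist_force: [1.1, -0.2, 6.1]
gripper_width: 0.004
grip_force: 2.5
```

Emit:
{"name": "play_rows", "arguments": {
  "hand": [0, 0, 0],
  "dp": [
    [0, 0, 2],
    [0, 0, 2],
    [0, 0, 0]
  ],
  "yaw": [0, 0, 0]
}}

```text
clock: 44.57
ee_pos: [570.3, -75.9, 83.6]
eef_rot: [-0.13, 3.131, -0.0]
wrist_force: [1.6, 0.7, 7.0]
gripper_width: 0.004
grip_force: 2.9
```

Emit:
{"name": "play_rows", "arguments": {
  "hand": [0, 0, 0, 0, 0, 0, 0, 0, 0, 0],
  "dp": [
    [0, 0, -10],
    [0, 0, -20],
    [0, 0, -22],
    [0, 0, -22],
    [0, 0, -22],
    [0, 0, -22],
    [0, 0, -22],
    [0, 0, -20],
    [0, 0, -12],
    [0, 0, -10]
  ],
  "yaw": [0, 0, 0, 0, 0, 0, 0, 0, 0, 0]
}}

```text
clock: 45.4
ee_pos: [567.2, -76.4, 265.0]
eef_rot: [-0.129, 3.137, -0.001]
wrist_force: [0.2, -0.3, -0.0]
gripper_width: 0.003
grip_force: 0.0
```

```bash
python3 - <<'E'
from h import *
q,X=snap("side","side5");V=X.reshape(-1,3);c=q.reshape(-1,3)
go(567,-77,262,94.5)
moulds(q,X,125,160)
k=(c.max(1)<50)&(V[:,0]>520)&(V[:,0]<660)&(abs(V[:,1]+68)<30)&(V[:,2]>30)&(V[:,2]<262)
for lo in range(530,650,30):
    z=V[k&(V[:,0]>=lo)&(V[:,0]<lo+30)]
    if len(z)>5: print(lo,len(z),z.mean(0).round(1),np.percentile(z[:,2],97).round())
E
```

```text
dp [ 0.9 -0.4  4.2] ty_now 94.7 pos [567.8 -76.5 266.2] yaw 0.004 F [ 0.8 -0.5 -0.1] w 0.5 gf 0.0 t 45.5
mould px [199. 243.] c [737.6 118. ] sz [ 94. 128.] short axis deg 4.4 z 139.5
530 129 [544.9 -67.6 241.5] 253.0
560 115 [574.8 -63.8 228.3] 244.0
590 119 [605.  -61.4 213. ] 228.0
620 62 [629.7 -59.7 203.1] 216.0
```

Lever back up, bed and pile unmoved. Further strokes follow, going slightly deeper.

Emit:
{"name": "play_rows", "arguments": {
  "hand": [0, 0, 0, 0, 0, 0, 0, 0, 0, 0],
  "dp": [
    [0, 0, 14],
    [0, 0, 22],
    [0, 0, 22],
    [0, 0, 22],
    [0, 0, 22],
    [0, 0, 22],
    [0, 0, 22],
    [0, 0, 20],
    [0, 0, 12],
    [0, 0, 6]
  ],
  "yaw": [0, 0, 0, 0, 0, 0, 0, 0, 0, 0]
}}

```text
clock: 46.28
ee_pos: [568.2, -76.3, 78.9]
eef_rot: [-0.13, 3.137, 0.001]
wrist_force: [-4.3, -0.9, 32.3]
gripper_width: 0.0
grip_force: 15.3
```

Emit:
{"name": "play_rows", "arguments": {
  "hand": [0, 0, 0],
  "dp": [
    [0, 0, 2],
    [0, 0, 1],
    [0, 0, 0]
  ],
  "yaw": [0, 0, 0]
}}

```text
clock: 46.53
ee_pos: [568.4, -76.3, 79.1]
eef_rot: [-0.13, 3.136, -0.003]
wrist_force: [-5.3, -0.7, 25.7]
gripper_width: 0.006
grip_force: 13.0
```

Emit:
{"name": "play_rows", "arguments": {
  "hand": [0, 0, 0, 0, 0, 0, 0, 0, 0, 0],
  "dp": [
    [0, 0, -10],
    [0, 0, -22],
    [0, 0, -22],
    [0, 0, -22],
    [0, 0, -22],
    [0, 0, -22],
    [0, 0, -22],
    [0, 0, -22],
    [0, 0, -15],
    [0, 0, -8]
  ],
  "yaw": [0, 0, 0, 0, 0, 0, 0, 0, 0, 0]
}}

```text
clock: 47.37
ee_pos: [567.2, -76.6, 264.4]
eef_rot: [-0.129, 3.137, -0.001]
wrist_force: [0.9, -0.2, -1.1]
gripper_width: 0.0
grip_force: 0.0
```

Emit:
{"name": "play_rows", "arguments": {
  "hand": [0, 0, 0, 0, 0, 0, 0, 0, 0, 0],
  "dp": [
    [0, 0, 0],
    [0, 0, 15],
    [0, 0, 22],
    [0, 0, 22],
    [0, 0, 22],
    [0, 0, 22],
    [0, 0, 22],
    [0, 0, 22],
    [0, 0, 22],
    [0, 0, 15]
  ],
  "yaw": [0, 0, 0, 0, 0, 0, 0, 0, 0, 0]
}}

```text
clock: 48.2
ee_pos: [568.1, -76.3, 78.0]
eef_rot: [-0.13, 3.136, 0.001]
wrist_force: [-1.9, -0.3, 48.7]
gripper_width: 0.008
grip_force: 23.6
```

Emit:
{"name": "play_rows", "arguments": {
  "hand": [0, 0, 0],
  "dp": [
    [0, 0, 2],
    [0, 0, 1],
    [0, 0, 0]
  ],
  "yaw": [0, 0, 0]
}}

```text
clock: 48.45
ee_pos: [568.1, -76.3, 78.6]
eef_rot: [-0.13, 3.137, -0.003]
wrist_force: [-6.2, -1.0, 28.9]
gripper_width: 0.004
grip_force: 14.2
```

Emit:
{"name": "play_rows", "arguments": {
  "hand": [0, 0, 0, 0, 0, 0, 0, 0, 0, 0],
  "dp": [
    [0, 0, -10],
    [0, 0, -22],
    [0, 0, -22],
    [0, 0, -22],
    [0, 0, -22],
    [0, 0, -22],
    [0, 0, -22],
    [0, 0, -22],
    [0, 0, -15],
    [0, 0, -8]
  ],
  "yaw": [0, 0, 0, 0, 0, 0, 0, 0, 0, 0]
}}

```text
clock: 49.28
ee_pos: [566.8, -76.7, 263.5]
eef_rot: [-0.129, 3.139, -0.0]
wrist_force: [-0.0, -0.4, 0.0]
gripper_width: 0.003
grip_force: 0.0
```

```bash
python3 - <<'E'
from h import *
q,X=snap("side","side6");V=X.reshape(-1,3);c=q.reshape(-1,3)
go(567,-77,262,94.5)
moulds(q,X,125,160)
k=(c.max(1)<50)&(V[:,0]>520)&(V[:,0]<660)&(abs(V[:,1]+68)<30)&(V[:,2]>30)&(V[:,2]<262)
for lo in (530,590):
    z=V[k&(V[:,0]>=lo)&(V[:,0]<lo+30)]
    if len(z)>5: print(lo,len(z),z.mean(0).round(1),np.percentile(z[:,2],97).round())
E
```

```text
dp [ 0.2 -0.3  2.2] ty_now 94.7 pos [567.2 -76.7 264.2] yaw 0.004 F [1.2 0.3 0.3] w 0.1 gf 0.0 t 49.3
530 129 [545.4 -67.5 242.1] 254.0
590 116 [605.4 -61.1 212.7] 228.0
```

Three strokes done; the lever stop is at z ≈ 79. I continue with bottoms just above the stop, so the force reading shows how stiff the lever is.

Emit:
{"name": "play_rows", "arguments": {
  "hand": [0, 0, 0, 0, 0, 0, 0, 0, 0, 0],
  "dp": [
    [0, 0, 15],
    [0, 0, 22],
    [0, 0, 22],
    [0, 0, 22],
    [0, 0, 22],
    [0, 0, 22],
    [0, 0, 22],
    [0, 0, 19],
    [0, 0, 10],
    [0, 0, 4]
  ],
  "yaw": [0, 0, 0, 0, 0, 0, 0, 0, 0, 0]
}}

```text
clock: 50.17
ee_pos: [568.9, -76.2, 82.6]
eef_rot: [-0.13, 3.135, 0.001]
wrist_force: [3.2, -0.0, 15.4]
gripper_width: 0.004
grip_force: 6.2
```

Emit:
{"name": "play_rows", "arguments": {
  "hand": [0, 0, 0],
  "dp": [
    [0, 0, 0],
    [0, 0, 0],
    [0, 0, 0]
  ],
  "yaw": [0, 0, 0]
}}

```text
clock: 50.42
ee_pos: [568.3, -76.2, 83.2]
eef_rot: [-0.13, 3.136, 0.001]
wrist_force: [1.7, 0.0, 8.7]
gripper_width: 0.006
grip_force: 3.8
```

Emit:
{"name": "play_rows", "arguments": {
  "hand": [0, 0, 0, 0, 0, 0, 0, 0, 0, 0],
  "dp": [
    [0, 0, -10],
    [0, 0, -22],
    [0, 0, -22],
    [0, 0, -22],
    [0, 0, -22],
    [0, 0, -22],
    [0, 0, -22],
    [0, 0, -22],
    [0, 0, -12],
    [0, 0, -4]
  ],
  "yaw": [0, 0, 0, 0, 0, 0, 0, 0, 0, 0]
}}

```text
clock: 51.25
ee_pos: [567.0, -76.7, 264.0]
eef_rot: [-0.129, 3.138, -0.001]
wrist_force: [-0.0, 0.2, -1.2]
gripper_width: 0.007
grip_force: 0.0
```

Emit:
{"name": "play_rows", "arguments": {
  "hand": [0, 0, 0, 0, 0, 0, 0, 0, 0, 0],
  "dp": [
    [0, 0, 0],
    [0, 0, 15],
    [0, 0, 22],
    [0, 0, 22],
    [0, 0, 22],
    [0, 0, 22],
    [0, 0, 22],
    [0, 0, 22],
    [0, 0, 20],
    [0, 0, 13]
  ],
  "yaw": [0, 0, 0, 0, 0, 0, 0, 0, 0, 0]
}}

```text
clock: 52.08
ee_pos: [570.9, -76.4, 83.9]
eef_rot: [-0.13, 3.13, -0.0]
wrist_force: [4.7, -1.4, 22.9]
gripper_width: 0.004
grip_force: 9.6
```

Emit:
{"name": "play_rows", "arguments": {
  "hand": [0, 0, 0],
  "dp": [
    [0, 0, 0],
    [0, 0, 0],
    [0, 0, 0]
  ],
  "yaw": [0, 0, 0]
}}

```text
clock: 52.33
ee_pos: [568.7, -76.3, 83.6]
eef_rot: [-0.13, 3.135, 0.0]
wrist_force: [2.0, 0.7, 12.8]
gripper_width: 0.005
grip_force: 5.3
```

Emit:
{"name": "play_rows", "arguments": {
  "hand": [0, 0, 0, 0, 0, 0, 0, 0, 0, 0],
  "dp": [
    [0, 0, -10],
    [0, 0, -22],
    [0, 0, -22],
    [0, 0, -22],
    [0, 0, -22],
    [0, 0, -22],
    [0, 0, -22],
    [0, 0, -22],
    [0, 0, -12],
    [0, 0, -4]
  ],
  "yaw": [0, 0, 0, 0, 0, 0, 0, 0, 0, 0]
}}

```text
clock: 53.17
ee_pos: [566.9, -76.7, 263.6]
eef_rot: [-0.129, 3.138, -0.0]
wrist_force: [0.7, 0.2, -0.4]
gripper_width: 0.004
grip_force: 0.0
```

```bash
python3 - <<'E'
from h import *
q,X=snap("side","side7")
go(567,-77,262,94.5)
cv2.imwrite("pics/side7c.png",cv2.resize(q[110:310,130:330,::-1],None,fx=3,fy=3,interpolation=cv2.INTER_CUBIC))
E
```

```text
dp [-0.2 -0.2  1.2] ty_now 94.7 pos [566.8 -76.9 263.2] yaw 0.003 F [ 0.4 -0.1  0.1] w 0.5 gf 0.0 t 53.2
```

View pics/side7c.png

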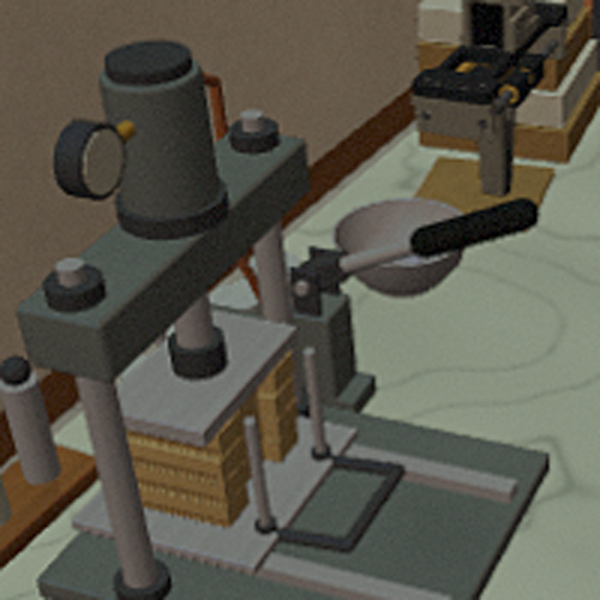

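The crop shows the platen down on the four-mould pile (near (200,410)), with the lever up. Bottom force rose from 6 to 8.7 to 12.8 N, so it is biting. Two more strokes to make it hard.

Emit:
{"name": "play_rows", "arguments": {
  "hand": [0, 0, 0, 0, 0, 0, 0, 0, 0, 0],
  "dp": [
    [0, 0, 15],
    [0, 0, 22],
    [0, 0, 22],
    [0, 0, 22],
    [0, 0, 22],
    [0, 0, 22],
    [0, 0, 22],
    [0, 0, 19],
    [0, 0, 9],
    [0, 0, 4]
  ],
  "yaw": [0, 0, 0, 0, 0, 0, 0, 0, 0, 0]
}}

```text
clock: 54.05
ee_pos: [570.6, -76.4, 84.9]
eef_rot: [-0.13, 3.131, 0.0]
wrist_force: [3.5, -0.6, 20.6]
gripper_width: 0.001
grip_force: 9.0
```

Emit:
{"name": "play_rows", "arguments": {
  "hand": [0, 0, 0],
  "dp": [
    [0, 0, 0],
    [0, 0, 0],
    [0, 0, 0]
  ],
  "yaw": [0, 0, 0]
}}

```text
clock: 54.3
ee_pos: [570.3, -76.4, 85.5]
eef_rot: [-0.13, 3.131, -0.0]
wrist_force: [3.3, -0.9, 14.1]
gripper_width: 0.003
grip_force: 6.1
```

Emit:
{"name": "play_rows", "arguments": {
  "hand": [0, 0, 0, 0, 0, 0, 0, 0, 0, 0],
  "dp": [
    [0, 0, -10],
    [0, 0, -22],
    [0, 0, -22],
    [0, 0, -22],
    [0, 0, -22],
    [0, 0, -22],
    [0, 0, -22],
    [0, 0, -22],
    [0, 0, -12],
    [0, 0, -4]
  ],
  "yaw": [0, 0, 0, 0, 0, 0, 0, 0, 0, 0]
}}

```text
clock: 55.13
ee_pos: [566.9, -76.8, 264.4]
eef_rot: [-0.129, 3.138, -0.0]
wrist_force: [0.4, -0.1, -0.1]
gripper_width: 0.006
grip_force: 0.0
```

Emit:
{"name": "play_rows", "arguments": {
  "hand": [0, 0, 0, 0, 0, 0, 0, 0, 0, 0],
  "dp": [
    [0, 0, 0],
    [0, 0, 15],
    [0, 0, 22],
    [0, 0, 22],
    [0, 0, 22],
    [0, 0, 22],
    [0, 0, 22],
    [0, 0, 22],
    [0, 0, 20],
    [0, 0, 13]
  ],
  "yaw": [0, 0, 0, 0, 0, 0, 0, 0, 0, 0]
}}

```text
clock: 55.97
ee_pos: [570.9, -76.5, 84.7]
eef_rot: [-0.13, 3.13, -0.0]
wrist_force: [3.8, -0.6, 23.2]
gripper_width: 0.005
grip_force: 9.5
```

Emit:
{"name": "play_rows", "arguments": {
  "hand": [0, 0, 0],
  "dp": [
    [0, 0, 0],
    [0, 0, 0],
    [0, 0, 0]
  ],
  "yaw": [0, 0, 0]
}}

```text
clock: 56.22
ee_pos: [568.6, -76.3, 84.5]
eef_rot: [-0.13, 3.135, 0.0]
wrist_force: [1.7, -1.2, 11.9]
gripper_width: 0.001
grip_force: 5.2
```

Emit:
{"name": "play_rows", "arguments": {
  "hand": [0, 0, 0, 0, 0, 0, 0, 0, 0, 0],
  "dp": [
    [0, 0, -10],
    [0, 0, -22],
    [0, 0, -22],
    [0, 0, -22],
    [0, 0, -22],
    [0, 0, -22],
    [0, 0, -22],
    [0, 0, -22],
    [0, 0, -12],
    [0, 0, -10]
  ],
  "yaw": [0, 0, 0, 0, 0, 0, 0, 0, 0, 0]
}}

```text
clock: 57.05
ee_pos: [566.3, -76.9, 269.6]
eef_rot: [0.129, -3.138, -0.0]
wrist_force: [1.0, -0.2, 0.5]
gripper_width: 0.007
grip_force: 0.0
```

Emit:
{"name": "play_rows", "arguments": {
  "hand": [0, 0, 0, 0, 0, 0, 0, 0, 0, 0],
  "dp": [
    [0, 0, 20],
    [0, 0, 22],
    [0, 0, 22],
    [0, 0, 22],
    [0, 0, 22],
    [0, 0, 22],
    [0, 0, 22],
    [0, 0, 19],
    [0, 0, 10],
    [0, 0, 5]
  ],
  "yaw": [0, 0, 0, 0, 0, 0, 0, 0, 0, 0]
}}

```text
clock: 57.88
ee_pos: [571.4, -76.5, 85.6]
eef_rot: [-0.129, 3.13, -0.0]
wrist_force: [4.8, -0.6, 22.5]
gripper_width: 0.006
grip_force: 9.0
```

Emit:
{"name": "play_rows", "arguments": {
  "hand": [0, 0, 0],
  "dp": [
    [0, 0, 1],
    [0, 0, 1],
    [0, 0, 0]
  ],
  "yaw": [0, 0, 0]
}}

```text
clock: 58.13
ee_pos: [571.3, -76.4, 84.7]
eef_rot: [-0.129, 3.13, -0.001]
wrist_force: [3.0, -0.3, 19.5]
gripper_width: 0.004
grip_force: 8.1
```

Emit:
{"name": "play_rows", "arguments": {
  "hand": [0, 0, 0, 0, 0, 0, 0, 0, 0, 0],
  "dp": [
    [0, 0, -10],
    [0, 0, -22],
    [0, 0, -22],
    [0, 0, -22],
    [0, 0, -22],
    [0, 0, -22],
    [0, 0, -22],
    [0, 0, -22],
    [0, 0, -22],
    [0, 0, -22]
  ],
  "yaw": [0, 0, 0, 0, 0, 0, 0, 0, 0, 0]
}}

```text
clock: 58.97
ee_pos: [565.8, -76.9, 289.4]
eef_rot: [0.129, -3.136, -0.001]
wrist_force: [-0.6, -0.3, 0.1]
gripper_width: 0.006
grip_force: 0.0
```

Emit:
{"name": "play_rows", "arguments": {
  "hand": [0, 0, 0, 0, 0, 0, 0, 0, 0, 0],
  "dp": [
    [0, 0, -20],
    [0, 0, -20],
    [0, 0, 0],
    [0, 0, 0],
    [0, 0, 0],
    [0, 0, 0],
    [0, 0, 0],
    [0, 0, 0],
    [0, 0, 0],
    [0, 0, 0]
  ],
  "yaw": [0, 0, 0, 0, 0, 0, 0, 0, 0, 0]
}}

```text
clock: 59.8
ee_pos: [566.6, -76.7, 329.7]
eef_rot: [0.129, -3.138, -0.0]
wrist_force: [0.3, 0.6, 0.2]
gripper_width: 0.006
grip_force: 0.0
```

```bash
python3 - <<'E'
from h import *
q,X=snap("side","side8");V=X.reshape(-1,3);c=q.reshape(-1,3)
q0=cv2.imread("pics/side7.png")[:,:,::-1].astype(int)
k=(c.max(1)<50)&(V[:,0]>520)&(V[:,0]<660)&(abs(V[:,1]+68)<30)&(V[:,2]>30)&(V[:,2]<262)
for lo in (530,590):
    z=V[k&(V[:,0]>=lo)&(V[:,0]<lo+30)]
    if len(z)>5: print(lo,len(z),z.mean(0).round(1))
k=(V[:,2]>48)&(V[:,2]<58)&(V[:,0]>560)&(V[:,0]<625)&(V[:,1]>50)&(V[:,1]<160);print("handle",V[k].min(0),np.median(V[k],0))
print("changed px press area",(np.abs(q.astype(int)-q0).max(2)[180:310,140:240]>40).sum())
go(567,-77)
cv2.imwrite("pics/side8c.png",cv2.resize(q[110:310,130:330,::-1],None,fx=3,fy=3,interpolation=cv2.INTER_CUBIC))
E
```

```text
530 126 [545.1 -67.6 241.2]
590 118 [604.5 -61.1 213.2]
handle [583.68511018  55.85538402  48.03664247] [596.40729999 104.00392025  51.01303269]
changed px press area 0
dp [-0.3 -0.3 -0. ] ty_now 94.7 pos [566.6 -76.8 329.9] F [-0.4  0.9 -0.3] w 0.3 gf 0.0 t 59.9
```

View pics/side8c.png

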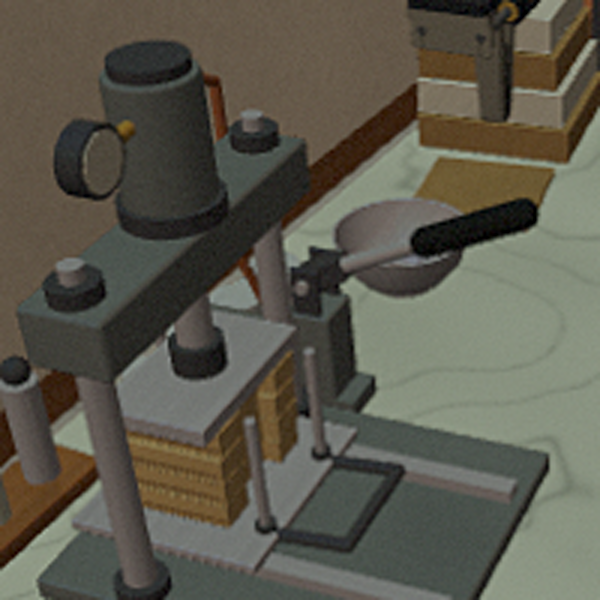

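The platen is clamped on the neat pile, the lever is up and stiff (up to 19 N against 6 N free), the bed is home, and the robot is clear of everything. Handing in.

```bash
python3 -c "
from bench import arm
print(arm.sign_off())"
```

```text
the job is handed in; nothing more can be done
None
```

I handed the job in at about 60 s; no verdict came back. All four moulds are in one pile within about 3 mm of the bed's middle, the bed is on its inner stop, and eight lever strokes left the platen clamped with the lever up; the cakes were not touched.

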